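# Lever the drain base up onto its drop stand

### The arm

A 7-joint arm with a two-finger parallel gripper is mounted at the origin on the work surface; the furniture and walls round the work are solid. World frame = base frame: x ahead of the robot, y to its left, z up, the work surface at z = 0. Lengths are in m, angles in rad, forces in N, time in s.
With the tool pointing down it reaches from about 0.425 to 0.825 m from the base axis. Payload 3.6 kg.
Tool frame: the origin (TCP) lies at the very end of the fingers, on their centre line; the grasp point (between the pads) lies ctrl.grip_depth behind it (ctrl.grip_depth is the distance from the TCP to the grasp point, in m); z points along the fingers, y is the line along which they close (so a half turn about z gives the same grasp; the last joint's range is limited). The gripper opens to 93 mm and grips with 3 to 60 N. Pads are 15 mm wide; open, the fingers measure 128 mm over their backs; the gripper's body (75 mm by 188 mm) begins 65 mm behind the grasp point.
Start: joints at [-1.329, 0.615, -0.013, 1.423, 0.008, 1.103, -0.04], TCP at [0.172, 0.627, 0.219] pointing down, gripper open.
Joint ranges: [-3.12, 3.12], [-0.3, 2.06], [-1.34, 1.32], [0.26, 2.42], [-1.36, 4.5], [0.01, 1.98], [-2.84, 2.84]. Speed limits (rad/s): [2.79, 2.79, 3.14, 3.14, 3.14, 3.14, 3.14].

### API

Orientations are given as a unit quaternion [w, x, y, z].
In Python, from workcell import ctrl, optics gives the robot as it stands (ctrl), with the cameras (optics).
- The arm moves only by the shell command python3 shift.py 'ROWS' [OPENING]. ROWS is 1 to 20 rows, parted by semicolons, with the numbers parted by spaces; each row has 6 numbers: dx, dy, dz in m, then a rotation vector rx, ry, rz in rad; each row is the pose to reach, as a shift and turn from the pose commanded when the command began, along the tool's axes at that moment; what a row does not reach only later rows make up. A row lasts 1/8 s, in which the tool goes at most 0.0625 m and 0.188 rad, less where a joint would pass 70% of its speed; a pose out of reach is approached as far as the arm can. OPENING is the opening from 0.0 (shut) to 1.0 (fully open), set as the command begins (- or left out keeps the last). The fingers move at their own pace and stop on an object; the grip force is fixed at half the most. Time passes only in rows, so rows that do not move let the fingers close. It prints the time, the measured TCP pose, the force, the opening and the grip force at its end. Input that does not fit is refused with a message, and nothing moves.
- ctrl.get_obs(): the state, without advancing time (a new reading comes with each control period).
- optics.camera(name): name is "scene" or "top" or "wrist"; returns a dict with "pixels" (384x512x3 uint8, blue, green, red), "vfov" (degrees; the focal length in pixels is half the picture's height over the tangent of half this angle, whatever the lens; pixels are square), "cx", "cy" (the principal point, pixels), "dist" ([k1, k2, p1, p2, k3] as OpenCV has them; the pictures are not rectified), "origin" and "attitude" of the camera in the world; the wrist camera has in their place "hand_eye" (4x4, takes a point from camera to tool coordinates, whose origin is the TCP and whose axes are the flange's). Camera axes: x right, y down, z forward; pixel columns grow to the right and rows downward; lengths in m; the calibration is good to about 2 mm. A picture is of the moment at which its call begins: read the wrist's pose just before it. There is no depth.
- ctrl.finish_job(): hands the job in; it is judged then, once.
The state is a dict: "t": time; "joints": joint angles; "joint_velocities": joint speeds; "tau": joint torques, N m; "tcp_pos": TCP position; "tcp_rot": TCP orientation; "wrist_force": force on the tool from outside, world axes, zero at the start; "wrist_torque": the same for the moment, N m; "finger_gap": opening from 0.0 (shut) to 1.0 (fully open); "gripper_force": force on a finger pad.
Only numpy, scipy, OpenCV 4.12 (cv2) and the standard library are available. Lean on these libraries where they do the work, as an engineer would, in place of code of your own. Each camera call takes 0.05 s, during which the arm holds its last target. There are 200 camera calls.

### The job

Tip the heavy cheese drain base towards its spout: stand the white fulcrum block in front of the base's pry notch, put the thin tip of the steel pry bar into the notch over the block, and lever the front up until the sprung drop stand swings under it. Then ease the base down onto its stand, draw the bar out and lay it flat on the table, off the block and the base. Raise the base only with the bar over the block: do not push it out of place, knock it with the gripper, or disturb the loose cheese mould and follower disc nearby.

Things in the scene. Friction and masses are not known exactly. Their poses are not given: they have to be found in the camera images.
- drain_base: Heavy steel drain base, about 4 kg, 180 long (own x) x 150 wide (own y) x 58 high, a grey cheese mould fixed on top (rim 134 above the table). Origin: centre of the underside, on the table. Own +x points to the rear, where a small spout sticks out 28; the front face is at x = -90. It tips about a rounded rear foot rail at x = +75 (underside)
- pry_lip (a point): Middle of the lower edge of the front face, at (-90, 0, 22) in the base's frame: the mouth of the pry notch, which is 68 wide (y = -34 to 34), open from the table up to this lip, 66 deep. The lip stands 22 above the table at the start, about 37 when the base rests on its stand; raising it takes 15 to 23 N
- stand (a joint): Sprung drop stand on the base's front, two legs turning together. 0 rad: legs lean out to the front (base down); 0.88: legs square to the base; 1.07: stop, legs a little past vertical. They swing in by themselves as the front rises and pass vertical when the lip has risen about 16: raise it 18 to 22, wait half a second, let it down
- stand_hinge (a point): Middle of the stand's hinge axis, at (-80, 0, 32) in the base's frame, axis along its y. Legs at y = -63 and +63, 40 from hinge to centre of the foot (radius 6); leaning out, the feet reach 27 beyond the front face
- fulcrum: Loose white plastic fulcrum block, 0.4 kg: foot 50 x 50 x 14, on it a 24 thick web with a rounded ridge (radius 12, axis 26 up, top 38 up) running 50 along own y, its ends flush with the foot: grip it over the ridge's ends (50). Origin: centre of the underside
- ridge (a point): Middle of the top of the fulcrum's ridge, 38 above its underside. A good place: ridge axis parallel to the base's front face, 55 before it, centred on the notch; the bar resting on it, tip about 15 inside the notch, then slopes about 32 degrees, and at about 6 degrees the lip is raised 20
- pry_bar: Straight flat steel pry bar, 320 long (own x) x 18 wide x 10 thick, 0.4 kg, lying on the table. Origin: middle of its length, on the underside. Own +x points to the tip. The top is flat all along; the last 37 at the tip are only 4 thick, relieved underneath. Centre of mass near the middle
- bar_tip (a point): Tip end of the pry bar, mid-thickness of the thin part: (160, 0, 8) in the bar's frame
- bar_end (a point): Other end of the pry bar, mid-thickness: (-160, 0, 5) in the bar's frame
- small_mould: Bystander: loose small blue cheese mould, 78 in diameter, 75 high; origin at the centre of its underside
- follower: Bystander: loose cream round follower disc with a knob, 88 in diameter, 31 high; origin at the centre of its underside

How it is judged:
By the outcome, as a careful person would: the job done as asked, in the order asked, and still so for the second after the job is handed in, with the robot touching nothing.
It also fails if it takes over 66 s, if anything falls off the work surface, if the arm or the gripper's body presses on something with over 40 N, if the wrist force passes 120 N, or if a joint passes its speed limit or range.

## Working session

There is one attempt and no reset: what is moved stays moved. The work goes in short steps, Python scripts to look and compute and a shell command to move; the robot and the scene stay as the last step left them, time stands still between calls to the robot, and variables do not carry over. Pictures are saved under pics/ and viewed, at most 10 in all, crops included, and the job is handed in when it is done.

```bash
ls; mkdir -p pics
cat > h.py <<'E'
import numpy as np, cv2, json
from scipy.spatial.transform import Rotation as R
from workcell import ctrl, optics
def q2R(q): q=np.array(q); return R.from_quat([q[1],q[2],q[3],q[0]]).as_matrix()
def grab(name,fn):
    o=ctrl.get_obs(); c=optics.camera(name); cv2.imwrite(f'pics/{fn}.png',c['pixels'])
    f=c['pixels'].shape[0]/2/np.tan(np.radians(c['vfov'])/2)
    K=[[f,0,c['cx']],[0,f,c['cy']],[0,0,1]]
    if 'hand_eye' in c:
        T=np.eye(4);T[:3,:3]=q2R(o['tcp_rot']);T[:3,3]=o['tcp_pos'];M=T@np.array(c['hand_eye'])
    else:
        M=np.eye(4);a=np.array(c['attitude'],float);M[:3,:3]=a if a.shape==(3,3) else q2R(a);M[:3,3]=c['origin']
    json.dump(dict(K=K,d=list(map(float,c['dist'])),M=M.tolist()),open(f'pics/{fn}.json','w'))
def load(fn):
    j=json.load(open(f'pics/{fn}.json')); return np.array(j['K']),np.array(j['d']),np.array(j['M'])
def ray(fn,uv):
    K,d,M=load(fn); p=cv2.undistortPoints(np.array([[uv]],float),K,d)[0,0]
    r=M[:3,:3]@np.array([p[0],p[1],1]); return M[:3,3],r/np.linalg.norm(r)
def atz(fn,uv,z): o,r=ray(fn,uv); return o+r*(z-o[2])/r[2]
def tri(obs):
    A=np.zeros((3,3));b=np.zeros(3);rs=[ray(*x) for x in obs]
    for o,r in rs: P=np.eye(3)-np.outer(r,r);A+=P;b+=P@o
    x=np.linalg.solve(A,b); return x,[float(np.linalg.norm((np.eye(3)-np.outer(r,r))@(x-o))) for o,r in rs]
def proj(fn,X):
    K,d,M=load(fn); W=np.linalg.inv(M); X=np.atleast_2d(np.array(X,float))
    return cv2.projectPoints(X,cv2.Rodrigues(W[:3,:3])[0],W[:3,3],K,d)[0][:,0]
E
python3 - <<'E'
from h import *
print({k:np.round(v,3).tolist() for k,v in ctrl.get_obs().items()}, ctrl.grip_depth)
for n in('scene','top','wrist'): grab(n,n+'0'); print(n,np.round(load(n+'0')[2],3).tolist(),load(n+'0')[0][0,0])
a=[cv2.imread(f'pics/{n}0.png') for n in('scene','top')]
E
```

```text
pics
shift.py
workcell.py
{'t': 0.0, 'joints': [-1.329, 0.616, -0.013, 1.425, 0.008, 1.103, -0.04], 'joint_velocities': [0.001, -0.001, 0.0, 0.001, -0.001, -0.001, 0.001], 'tau': [-0.0, -45.892, 0.209, -16.574, -0.061, 0.021, 0.0], 'tcp_pos': [0.172, 0.626, 0.217], 'tcp_rot': [-0.0, 0.133, 0.991, -0.001], 'wrist_force': [0.425, -0.7, 0.059], 'wrist_torque': [-0.008, -0.01, 0.006], 'gripper_force': 0.0, 'finger_gap': 1.001} 0.0188
scene [[0.873, -0.391, 0.293, 0.085], [-0.488, -0.683, 0.543, -0.74], [-0.012, -0.617, -0.787, 0.998], [0.0, 0.0, 0.0, 1.0]] 414.50514835319274
top [[-0.014, -0.988, 0.156, 0.219], [-1.0, 0.012, -0.01, -0.053], [0.008, -0.156, -0.988, 1.371], [0.0, 0.0, 0.0, 1.0]] 498.0719559969185
wrist [[0.265, 0.921, 0.286, 0.091], [0.964, -0.252, -0.081, 0.648], [-0.002, 0.298, -0.955, 0.383], [0.0, 0.0, 0.0, 1.0]] 266.1760014034656
```

View pics/scene0.png

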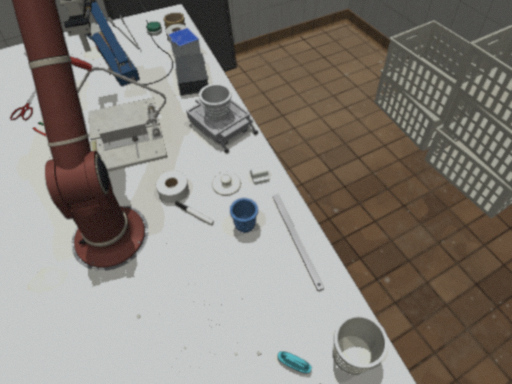

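View pics/top0.png

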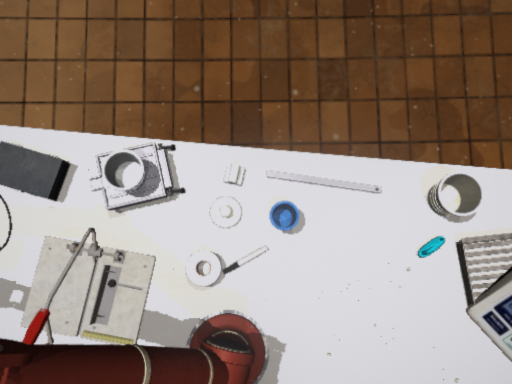

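The scene view shows the base at about (220,118) with its stand feet at (227,148) and (254,131). The fulcrum is at (260,174), and the bar runs from (276,197) to (320,286). In the top view the base is at (136,175), the feet at (171,148) and (181,190), the fulcrum at (235,174), and the bar from (268,174) to (379,189). Next I'll enlarge these areas for precise pixels.

Run:
```python
from h import *
for n,uv in dict(base=(136,175),f1=(171,148),f2=(181,190),ful=(235,174),b1=(268,174),b2=(379,189),mould=(285,216),foll=(225,212)).items(): print(n,atz('top0',uv,0.0).round(3))
t=cv2.imread('pics/top0.png');s=cv2.imread('pics/scene0.png')
A=cv2.resize(t[135:215,90:250],None,fx=5,fy=5,interpolation=cv2.INTER_CUBIC)
B=cv2.resize(s[155:195,240:290],None,fx=5,fy=5,interpolation=cv2.INTER_CUBIC)
C=cv2.resize(t[165:185,255:285],None,fx=5,fy=5,interpolation=cv2.INTER_CUBIC)
D=cv2.resize(t[175:200,360:390],None,fx=5,fy=5,interpolation=cv2.INTER_CUBIC)
im=np.zeros((600,800,3),np.uint8);im[:400]=A;im[400:,:250]=B;im[400:500,260:410]=C;im[400:525,420:570]=D
cv2.imwrite('pics/crop0.png',im)
```

```text
base [0.478 0.248 0.   ]
f1 [0.554 0.152 0.   ]
f2 [0.435 0.123 0.   ]
ful [ 0.478 -0.027  0.   ]
b1 [ 0.477 -0.119  0.   ]
b2 [ 0.431 -0.427  0.   ]
mould [ 0.358 -0.164  0.   ]
foll [0.372 0.002 0.   ]
```

View pics/crop0.png

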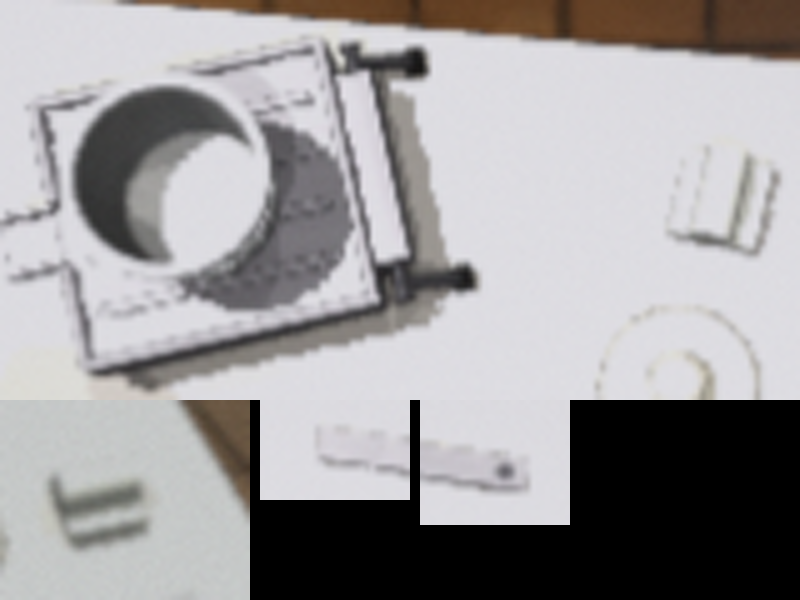

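The base faces roughly -y, with yaw near 104°. The fulcrum and the bar stand in front of it, and the bar's holed end is the one further away. I'll move over the work now to get finer wrist views.

```bash
cat >> h.py <<'E'
def Rt(ang,tilt=0.):
    "tool down, tool y at ang (deg, world); tilt (deg) turns about tool y"
    a=np.radians(ang); y=np.array([np.cos(a),np.sin(a),0]); z=np.array([0,0,-1.])
    return np.c_[np.cross(y,z),y,z]@R.from_euler('y',tilt,degrees=True).as_matrix()
def rows(*targets,start=None):
    o=ctrl.get_obs(); p,M=(np.array(o['tcp_pos']),q2R(o['tcp_rot'])) if start is None else start
    for P,Q in targets:
        d=M.T@(np.array(P)-p); r=R.from_matrix(M.T@Q).as_rotvec(); print(np.round(d,4).tolist(),np.round(r,4).tolist(),'n>=',max(np.linalg.norm(d)/.0625,np.linalg.norm(r)/.188).round(1))
E
python3 - <<'E'
from h import *
rows(([.40,.42,.31],Rt(45)),([.49,.10,.27],Rt(14)),([.49,-.06,.27],Rt(14)))
E
```

```text
[-0.2746, -0.1387, -0.092] [-0.0019, 0.0005, 0.5177] n>= 5.1
[-0.4461, -0.4235, -0.0514] [-0.0018, 0.0011, 1.0587] n>= 9.9
[-0.4884, -0.5778, -0.0511] [-0.0018, 0.0011, 1.0587] n>= 12.1
```

```bash
python3 shift.py '-0.05 -0.025 -0.03 0 0 0.1;-0.1 -0.05 -0.05 0 0 0.2;-0.15 -0.075 -0.07 0 0 0.3;-0.2 -0.1 -0.09 0 0 0.4;-0.27 -0.14 -0.09 0 0 0.52;-0.27 -0.14 -0.09 0 0 0.52;-0.45 -0.42 -0.05 0 0 1.06;-0.45 -0.42 -0.05 0 0 1.06;-0.45 -0.42 -0.05 0 0 1.06;-0.45 -0.42 -0.05 0 0 1.06;-0.45 -0.42 -0.05 0 0 1.06;-0.45 -0.42 -0.05 0 0 1.06;-0.45 -0.42 -0.05 0 0 1.06;-0.45 -0.42 -0.05 0 0 1.06;-0.45 -0.42 -0.05 0 0 1.06' 1.0
python3 -c "
from h import *
grab('wrist','w1'); o=ctrl.get_obs(); print(o['tcp_pos'],o['t'])"
python3 shift.py '-0.04 -0.06 0 0 0 0;-0.04 -0.12 0 0 0 0;-0.04 -0.16 0 0 0 0;-0.04 -0.16 0 0 0 0'
python3 -c "
from h import *
grab('wrist','w2'); o=ctrl.get_obs(); print(o['tcp_pos'],o['t'])"
```

```text
t: 2.02
tcp_pos: [0.4944, 0.1051, 0.2686]
tcp_rot: [-0.0, 0.615, 0.789, 0.0]
wrist_force: [-0.5, -0.6, 0.3]
finger_gap: 1.001
gripper_force: 0.0
[0.49443411 0.10471596 0.26861505] 2.075
t: 2.58
tcp_pos: [0.3461, 0.0253, 0.2687]
tcp_rot: [-0.001, 0.616, 0.788, 0.0]
wrist_force: [-0.3, 0.6, 0.2]
finger_gap: 1.003
gripper_force: 0.0
[0.34867006 0.02600797 0.26918189] 2.625
```

```bash
python3 -c "
import cv2
for n in('w1','w2'): cv2.imwrite(f'pics/{n}b.png',cv2.resize(cv2.imread(f'pics/{n}.png'),(800,600),interpolation=cv2.INTER_CUBIC))"
```

```text
(no output)
```

View pics/w1b.png

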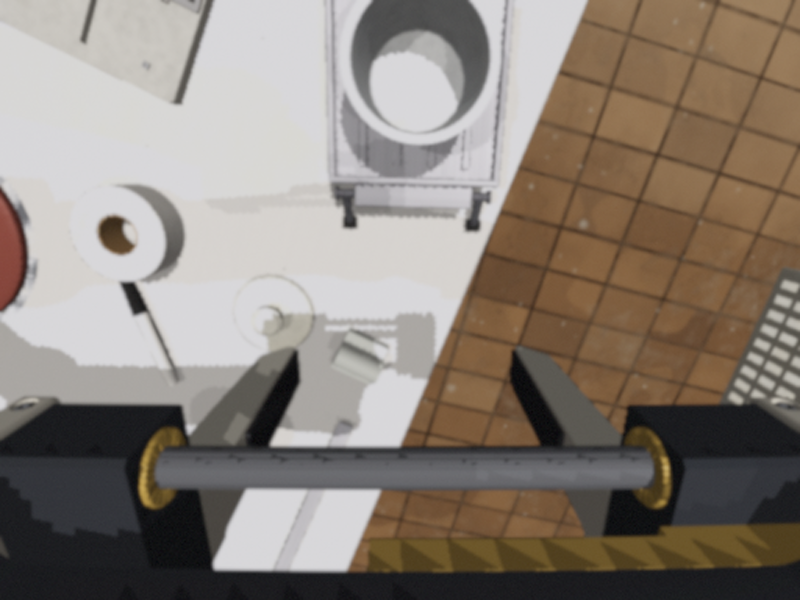

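View pics/w2b.png

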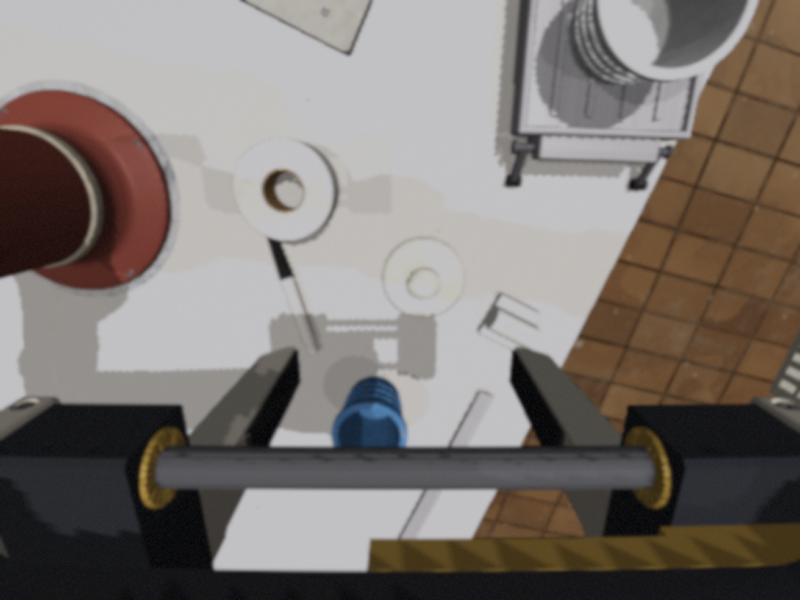

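In w1 (800x600 scale) the base's front edge runs from (332,183) to (499,183), the feet are at (350,222) and (473,224), the fulcrum is near (362,357), and the bar tip near (345,425). In w2 the front edge runs from (516,133) to (691,136), the feet are at (513,181) and (638,184), the fulcrum is near (508,320), and the bar tip is at (484,393). I'll fit the base pose and triangulate the rest.

```bash
cat > fit.py <<'E'
from h import *
from scipy.optimize import least_squares
s=1.5625
FL,FR=(-.111,-.063,.006),(-.111,.063,.006); CL,CR=(-.09,-.075,.058),(-.09,.075,.058)
# base frame: +x rear; seen from w1, +y own is image left
obs=[('w1',(350,222),FR,s),('w1',(473,224),FL,s),('w1',(332,184),CR,s),('w1',(499,184),CL,s),
('w2',(513,181),FR,s),('w2',(638,184),FL,s),('w2',(516,134),CR,s),('w2',(691,136),CL,s),
('top0',(90+415/5,135+63/5),FL,1),('top0',(90+462/5,135+280/5),FR,1),('top0',(154,143),CL,1),('top0',(166,195.6),CR,1)]
def T(q,P): c,s_=np.cos(q[2]),np.sin(q[2]); return np.array([q[0]+c*P[0]-s_*P[1],q[1]+s_*P[0]+c*P[1],P[2]])
def res(q): return np.concatenate([(proj(f,T(q,P))[0]-np.array(uv)/k)*(1 if f!='top0' else .6) for f,uv,P,k in obs])
if __name__=='__main__':
    r=least_squares(res,[.478,.248,1.81],loss='soft_l1'); print(r.x,np.degrees(r.x[2])); print(r.fun.reshape(-1,2).round(1).tolist())
    for n in (('w1','w2'),('w1','top0'),('w2','top0')):
        print(n,[ (tri([(o[0],np.array(o[1])/o[3]) for o in obs if o[0] in n and o[2]==P])[0]).round(3).tolist() for P in(FL,FR,CL,CR)])
    for nm,a,b,c in (('ful',(362,357),(508,322),(235,174)),('tip',(345,425),(484,393),(267,174))):
        print(nm,tri([('w1',np.array(a)/s),('w2',np.array(b)/s)]),tri([('w1',np.array(a)/s),('w2',np.array(b)/s),('top0',c)]))
E
python3 fit.py
```

```text
[0.46491207 0.25769752 1.79958114] 103.10840392741466
[[-0.3, -9.8], [0.6, -9.6], [-2.6, 2.2], [-0.3, 4.3], [0.4, -10.7], [1.1, -10.7], [0.7, 2.4], [-0.8, 4.0], [-3.9, 0.6], [-3.6, 0.5], [0.5, -0.8], [0.5, -0.3]]
('w1', 'w2') [[0.555, 0.149, 0.008], [0.433, 0.12, 0.007], [0.557, 0.192, 0.058], [0.413, 0.157, 0.047]]
('w1', 'top0') [[0.558, 0.148, -0.009], [0.432, 0.119, -0.0], [0.561, 0.193, 0.036], [0.413, 0.157, 0.047]]
('w2', 'top0') [[0.553, 0.147, 0.011], [0.431, 0.119, 0.011], [0.552, 0.189, 0.066], [0.412, 0.156, 0.052]]
ful (array([ 0.47666335, -0.02570493,  0.00207366]), [0.0006885538055387753, 0.000688553805538802]) (array([ 4.77315623e-01, -2.65948755e-02,  3.08499830e-04]), [0.000680167715178352, 0.0010052092594417209, 0.0007372585220714087])
tip (array([ 0.47595183, -0.11545776,  0.00632762]), [0.0009815485194315586, 0.000981548519431613]) (array([ 0.47607159, -0.11611633,  0.00534497]), [0.0009666481011839139, 0.0010392493892925196, 0.00017234356932537413])
```

Run:
```python
from h import *
s=1.5625
for a,b in (((355,208),(538,158)),((465,208),(655,163))): print(tri([('w1',np.array(a)/s),('w2',np.array(b)/s)]))
p=[atz('top0',(90+x/5,135+y/5),z)[:2] for x,y,z in((745,150,.014),(735,240,.014),(780,165,0),(760,252,0),(690,145,0),(668,235,0))]
for i in(0,2,4): d=p[i]-p[i+1]; print(p[i],p[i+1],np.degrees(np.arctan2(d[1],d[0])))
p=[atz('w2',np.array(u)/s,z)[:2] for u,z in(((500,293),.0),((540,312),.0),((478,330),0),((520,348),0))]
for i in(0,2): d=p[i+1]-p[i]; print(p[i],p[i+1],np.degrees(np.arctan2(d[1],d[0])))
rows(([.4765,-.03,.14],Rt(-10)))
```

```text
(array([0.43785534, 0.14154484, 0.05022052]), [0.0012132224690154, 0.0012132224690154236])
(array([0.53444308, 0.16432554, 0.05914576]), [0.0012239593381695691, 0.001223959338169583])
[ 0.50068034 -0.03853959] [ 0.45004432 -0.03249819] -6.803814808488309
[ 0.494779   -0.05792066] [ 0.44547195 -0.04615612] -13.419733450954446
[ 0.50680552 -0.00755817] [0.45570815 0.00506382] -13.8753463468365
[0.45790001 0.00436137] [ 0.50783179 -0.0058505 ] -11.558533765924116
[ 0.44723886 -0.04295428] [ 0.50022784 -0.05248738] -10.198819396003705
[-0.0854, 0.1102, 0.1293] [0.0017, -0.0014, 0.4191] n>= 3.0
```

```bash
python3 shift.py '-0.03 0.04 0.04 0 0 0.15;-0.06 0.075 0.085 0 0 0.3;-0.085 0.11 0.13 0 0 0.45;-0.085 0.11 0.13 0 0 0.45;-0.085 0.11 0.13 0 0 0.45'
python3 - <<'E'
from h import *
grab('wrist','w3'); print(ctrl.get_obs()['tcp_pos'])
im=cv2.imread('pics/w3.png'); g=im[110:290,130:390]
cv2.imwrite('pics/w3b.png',cv2.resize(g,None,fx=3,fy=3,interpolation=cv2.INTER_CUBIC))
E
```

```text
t: 3.25
tcp_pos: [0.477, -0.0301, 0.1383]
tcp_rot: [-0.0, 0.776, 0.631, -0.0]
wrist_force: [-0.3, 0.3, 0.2]
finger_gap: 1.003
gripper_force: 0.0
[ 0.47691465 -0.02997649  0.13936142]
```

View pics/w3b.png

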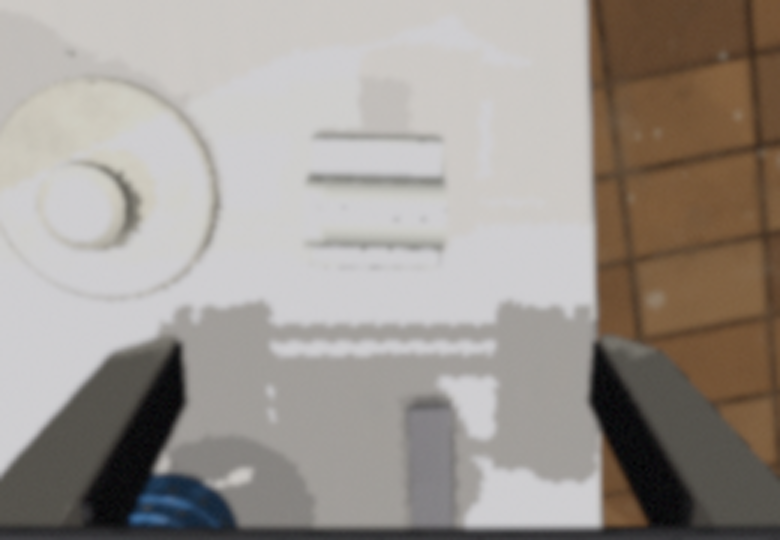

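Close view (crop scale): fulcrum foot corners at (313,134), (443,134), (443,268) and (309,268), with the ridge square to the gripper. The bar tip edge is at (430,403). The follower is at about (108,190) and would be close to the left finger, so I'll use a smaller opening.

Run:
```python
from h import *
c=lambda u:(130+(u[0]-1)/3,110+(u[1]-1)/3)
for n,u,z in(('a',(313,134),0.014),('b',(443,134),0.014),('c',(443,268),.014),('d',(309,268),0.014),('rl',(305,210),.036),('rr',(446,210),.036),('disc',(107,190),.02),('discR',(218,200),.015),('tip',(430,403),.008)): print(n,atz('w3',c(u),z).round(4))
s=1.5625
print('ridge mid tri',tri([('w3',c((375,211))),('w2',(np.array((508,318)))/s),('w1',(np.array((362,355)))/s)]))
print(tri([('w3',c((430,403))),('w2',np.array((484,393))/s),('top0',(267.3,174))]))
```

```text
a [0.4567 0.008  0.014 ]
b [ 0.5032 -0.0017  0.014 ]
c [ 0.4937 -0.0526  0.014 ]
d [ 0.4432 -0.0421  0.014 ]
rl [ 0.4506 -0.014   0.036 ]
rr [ 0.4986 -0.024   0.036 ]
disc [0.3787 0.0043 0.02  ]
discR [ 0.4163 -0.0088  0.015 ]
tip [ 0.4776 -0.112   0.008 ]
ridge mid tri (array([ 0.47434063, -0.02360995,  0.00400092]), [0.004542974983526775, 0.0034600867705684327, 0.0021489864079620607])
(array([ 4.77212799e-01, -1.17219358e-01, -2.14919349e-04]), [0.0006408977857787382, 0.0006335237136941201, 0.00024895261326681644])
```

Run:
```python
from h import *
rows(([.4745,-.0215,.14],Rt(-12)),([.4745,-.0215,.010],Rt(-12)))
```

```text
[0.0078, -0.0041, -0.0006] [0.0012, -0.0006, 0.0045] n>= 0.1
[0.0077, -0.0042, 0.1294] [0.0012, -0.0006, 0.0045] n>= 2.1
```

```bash
python3 shift.py '0.008 -0.004 0 0 0 0;0.008 -0.004 0 0 0 0;0.008 -0.004 0.04 0 0 0;0.008 -0.004 0.08 0 0 0;0.008 -0.004 0.11 0 0 0;0.008 -0.004 0.129 0 0 0;0.008 -0.004 0.129 0 0 0' 0.66
python3 shift.py '0 0 0 0 0 0;0 0 0 0 0 0;0 0 0 0 0 0' 0.3
```

```text
t: 4.18
tcp_pos: [0.4736, -0.0216, 0.0095]
tcp_rot: [-0.001, 0.776, 0.63, -0.0]
wrist_force: [-0.3, -0.7, -0.1]
finger_gap: 0.662
gripper_force: 0.0
t: 4.55
tcp_pos: [0.4747, -0.0218, 0.0109]
tcp_rot: [0.0, 0.776, 0.63, 0.001]
wrist_force: [-0.4, 0.6, 7.6]
finger_gap: 0.535
gripper_force: 29.9
```

Run:
```python
from h import *
print(atz('w1',np.array((415,143))/1.5625,.134))
rows(([.4745,-.0215,.05],Rt(-12)),([.502,.101,.05],Rt(13.4)),([.502,.101,.012],Rt(13.4)))
```

```text
[0.47642226 0.20276123 0.134     ]
[0.0003, -0.0002, -0.0391] [0.0017, -0.0007, 0.0028] n>= 0.6
[0.1259, 0.0016, -0.0391] [0.0018, -0.0003, -0.4405] n>= 2.3
[0.1258, 0.0016, -0.0011] [0.0018, -0.0003, -0.4405] n>= 2.3
```

```bash
python3 shift.py '0 0 -0.02 0 0 0;0 0 -0.039 0 0 0;0.03 0 -0.039 0 0 -0.1;0.07 0.001 -0.039 0 0 -0.25;0.11 0.0015 -0.039 0 0 -0.4;0.126 0.0015 -0.039 0 0 -0.44;0.126 0.0015 -0.039 0 0 -0.44;0.126 0.0015 -0.039 0 0 -0.44'
python3 - <<'E'
from h import *
grab('wrist','w4'); print(ctrl.get_obs()['tcp_pos'])
im=cv2.imread('pics/w4.png'); g=im[20:280,100:420]
cv2.imwrite('pics/w4b.png',cv2.resize(g,None,fx=2.3,fy=2.3,interpolation=cv2.INTER_CUBIC))
E
```

```text
t: 5.55
tcp_pos: [0.5009, 0.0987, 0.0486]
tcp_rot: [0.0, 0.622, 0.783, -0.001]
wrist_force: [-0.1, 0.0, -3.6]
finger_gap: 0.539
gripper_force: 29.9
[0.500969   0.09856901 0.04859338]
```

View pics/w4b.png

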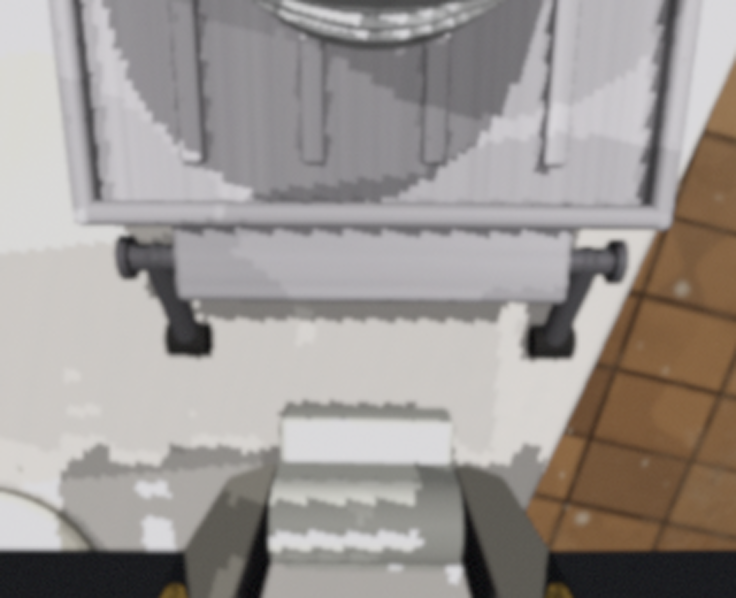

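Run:
```python
from h import *
c=lambda u:(100+(u[0]-.65)/2.3,20+(u[1]-.65)/2.3)
Q={}
for n,u,z in(('fl',(188,338),.008),('fr',(551,340),.008),('sl',(176,298),.056),('sr',(567,300),.056),('a',(282,418),.052),('b',(451,414),.052),('rl',(268,515),.070),('rr',(464,515),.070),('hl',(123,257),.032),('hr',(622,262),.032)): Q[n]=atz('w4',c(u),z); print(n,Q[n].round(4))
for a,b in(('fl','fr'),('sl','sr'),('a','b'),('hl','hr')): d=Q[b]-Q[a]; m=(Q[a]+Q[b])/2; print(a,b,'len',np.linalg.norm(d).round(4),'ang',np.degrees(np.arctan2(d[1],d[0])).round(2),'mid',m.round(4))
g=np.radians(13.4);u=np.array([-np.sin(g),np.cos(g)]);v=np.array([np.cos(g),np.sin(g)])
F=np.array([.4893,.1545]); 
for n in Q: print(n,((Q[n][:2]-F)@u).round(4),((Q[n][:2]-F)@v).round(4))
print(tri([('w4',c((188,338))),('w1',np.array((350,222))/1.5625),('w2',np.array((513,181))/1.5625)]),tri([('w4',c((551,340))),('w1',np.array((473,224))/1.5625),('w2',np.array((638,184))/1.5625)]))
```

```text
fl [0.4319 0.1215 0.008 ]
fr [0.5537 0.1493 0.008 ]
sl [0.4388 0.1448 0.056 ]
sr [0.5376 0.1674 0.056 ]
a [0.4716 0.1171 0.052 ]
b [0.5176 0.1291 0.052 ]
rl [0.4742 0.0965 0.07  ]
rr [0.5245 0.1083 0.07  ]
hl [0.4155 0.148  0.032 ]
hr [0.5584 0.1799 0.032 ]
fl fr len 0.125 ang 12.84 mid [0.4928 0.1354 0.008 ]
sl sr len 0.1013 ang 12.87 mid [0.4882 0.1561 0.056 ]
a b len 0.0475 ang 14.61 mid [0.4946 0.1231 0.052 ]
hl hr len 0.1464 ang 12.6 mid [0.4869 0.164  0.032 ]
fl -0.0188 -0.0635
fr -0.02 0.0614
sl 0.0023 -0.0513
sr 0.0013 0.05
a -0.0323 -0.0259
b -0.0313 0.0216
rl -0.0529 -0.0282
rr -0.0531 0.0235
hl 0.0108 -0.0733
hr 0.0087 0.0731
(array([0.43231069, 0.12061444, 0.00740617]), [0.0009484645760342333, 0.0002625800953843039, 0.0007433910970081144]) (array([0.55479398, 0.14888576, 0.00699011]), [0.0007318836471946628, 0.0003783025291752277, 0.0009418155690717987])
```

Run:
```python
from h import *
P=[ctrl.get_obs()['tcp_pos'] for _ in range(3)];print(P[0])
rows(([.5009,.1006,.0105],Rt(12.9)))
```

```text
[0.500969   0.09856901 0.04859338]
[0.0021, 0.0004, 0.0381] [-0.0012, 0.0016, 0.0039] n>= 0.6
```

```bash
python3 shift.py '0.002 0 0.01 0 0 0.005;0.002 0 0.02 0 0 0.005;0.002 0 0.03 0 0 0.005;0.002 0 0.036 0 0 0.005;0.002 0 0.0385 0 0 0.005;0.002 0 0.0385 0 0 0.005;0.002 0 0.0385 0 0 0.005'
python3 shift.py '0 0 0 0 0 0;0 0 0 0 0 0' 0.72
python3 shift.py '0 0 -0.03 0 0 0;0 0 -0.08 0 0 0;0 0 -0.13 0 0 0;0 0 -0.17 0 0 0;0 0 -0.17 0 0 0' 1.0
python3 -c "
from h import *
grab('wrist','w5');o=ctrl.get_obs();print(o['tcp_pos'],o['joints'])
a=q2R(o['tcp_rot'])[:,1];print(np.degrees(np.arctan2(a[1],a[0])))
tip=np.array([.4772,-.1175]);end=np.array([.431,-.430]);d=(tip-end)/np.linalg.norm(tip-end);print(d,np.linalg.norm(tip-end),np.degrees(np.arctan2(d[1],d[0]))-90)
C=tip-.2*d;print(C);rows(([*(C+.0*d),.18],Rt(np.degrees(np.arctan2(d[1],d[0]))-90)))"
```

```text
t: 6.48
tcp_pos: [0.5005, 0.1027, 0.0109]
tcp_rot: [-0.0, 0.622, 0.783, -0.0]
wrist_force: [-3.4, 0.1, 5.7]
finger_gap: 0.535
gripper_force: 29.9
t: 6.72
tcp_pos: [0.5019, 0.1031, 0.0103]
tcp_rot: [0.001, 0.622, 0.783, 0.001]
wrist_force: [0.2, -0.1, -0.2]
finger_gap: 0.694
gripper_force: 0.0
t: 7.35
tcp_pos: [0.5036, 0.1033, 0.1832]
tcp_rot: [0.003, 0.622, 0.783, 0.003]
wrist_force: [-0.2, 0.2, 0.1]
finger_gap: 0.996
gripper_force: 0.0
[0.50188934 0.10326653 0.1811942 ] [-0.51227403  0.46782373  0.38924384  1.8779986  -0.23322592  0.83657593
  0.22430952]
13.085794240827257
[0.14625037 0.98924761] 0.3158966444899344 -8.409691842280367
[ 0.44794993 -0.31534952]
[-0.3955, -0.1473, 0.0006] [0.0033, -0.0009, 0.3752] n>= 6.8
```

```bash
python3 shift.py '-0.06 -0.02 0 0 0 0.05;-0.12 -0.04 0 0 0 0.1;-0.18 -0.06 0 0 0 0.17;-0.24 -0.09 0 0 0 0.24;-0.3 -0.11 0 0 0 0.3;-0.355 -0.13 0 0 0 0.375;-0.395 -0.147 0 0 0 0.375;-0.395 -0.147 0 0 0 0.375;-0.395 -0.147 0 0 0 0.375'
python3 - <<'E'
from h import *
grab('wrist','w6'); print(ctrl.get_obs()['tcp_pos'])
im=cv2.imread('pics/w6.png'); w=cv2.imread('pics/w5.png')
A=cv2.resize(im[0:380,120:400],None,fx=1.57,fy=1.57,interpolation=cv2.INTER_CUBIC)
B=cv2.resize(w[60:260,160:360],None,fx=1.8,fy=1.8,interpolation=cv2.INTER_CUBIC)
o=np.zeros((597,800,3),np.uint8);o[:A.shape[0],:A.shape[1]]=A;o[:360,440:800]=B;cv2.imwrite('pics/w6b.png',o);print(A.shape)
E
```

```text
t: 8.52
tcp_pos: [0.4468, -0.3136, 0.1785]
tcp_rot: [-0.002, 0.757, 0.653, -0.0]
wrist_force: [0.4, 1.0, -0.5]
finger_gap: 1.0
gripper_force: 0.0
[ 0.44729918 -0.31289563  0.1788015 ]
(597, 440, 3)
```

View pics/w6b.png

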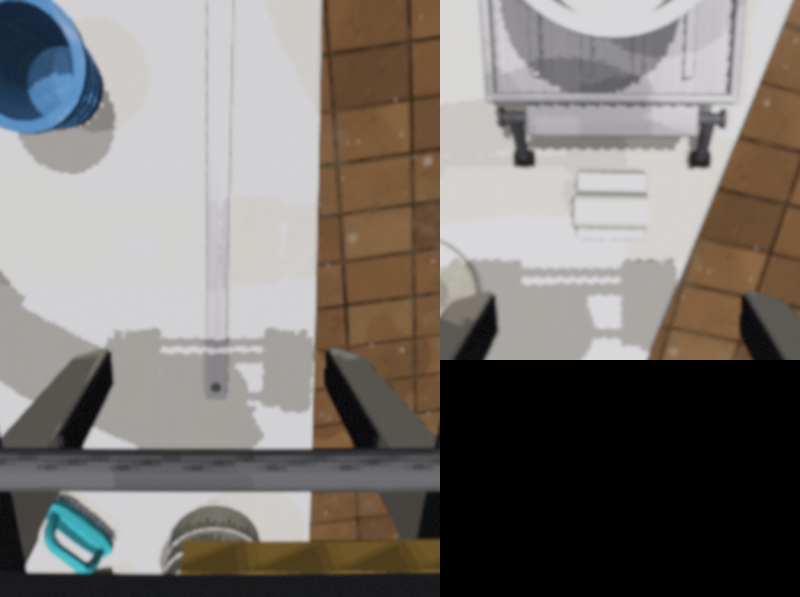

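The holed handle end of the bar is at crop (216,398), and its centre line runs from (219,100) to (216,398). On the right, the fulcrum stands square and centred between the stand feet (524,158) and (700,157), with its front foot edge at y=171. Now the bar line, plus a numeric check of which end is relieved.

Run:
```python
from h import *
k=1.57
im=cv2.cvtColor(cv2.imread('pics/w6.png'),cv2.COLOR_BGR2GRAY).astype(float)
c=lambda u:(120+u[0]/k,u[1]/k)
pts=[atz('w6',c(u),.010) for u in((219,60),(218,200),(216.5,330),(216,397))]; print(np.round(pts,4).tolist())
d=pts[0]-pts[3]; d=d[:2]/np.linalg.norm(d[:2]); print('ang',np.degrees(np.arctan2(d[1],d[0]))-90)
tip=np.array([.4772,-.1175]); print('len',(tip-pts[3][:2])@d,'lat',np.cross(d,tip-pts[3][:2]))
# fulcrum in w5 (foot front corners z=.014) and feet
e=lambda u:(160+(u[0]-440)/1.8,60+u[1]/1.8)
for n,u,z in(('f',(577,172),.014),('f',(646,172),.014),('b',(575,239),.014),('b',(647,239),.014),('r',(574,211),.032),('r',(648,211),.032),('ft',(524,158),.008),('ft',(700,157),.008)): print(n,atz('w5',e(u),z).round(4))
# side profile top0: darkness just beside bar's -x edge
t=cv2.cvtColor(cv2.imread('pics/top0.png'),cv2.COLOR_BGR2GRAY).astype(float)
a=np.array([267.,174]);b=np.array([380.5,189]);l=(b-a)/np.linalg.norm(b-a);n=np.array([-l[1],l[0]])
for s0 in list(range(1,26,3))+list(range(90,114,3)):
    print(s0,[int(cv2.getRectSubPix(t.astype(np.float32),(1,1),tuple(map(float,a+l*s0+n*q)))[0,0]) for q in np.arange(-4,7.1,1)])
```

```text
[[0.4696, -0.1574, 0.01], [0.4546, -0.2547, 0.01], [0.4374, -0.3622, 0.01], [0.4274, -0.4264, 0.01]]
ang -8.91743624092824
len 0.3128944351864551 lat -0.0012966881939777963
f [0.4707 0.1207 0.014 ]
f [0.518  0.1317 0.014 ]
b [0.4793 0.0719 0.014 ]
b [0.5308 0.0837 0.014 ]
r [0.4748 0.0974 0.032 ]
r [0.524  0.1087 0.032 ]
ft [0.4318 0.121  0.008 ]
ft [0.5535 0.1498 0.008 ]
1 [212, 211, 210, 210, 210, 206, 180, 182, 210, 219, 220, 219]
4 [202, 205, 208, 208, 210, 209, 189, 183, 205, 219, 220, 220]
7 [212, 209, 208, 206, 207, 203, 169, 186, 213, 219, 219, 220]
10 [200, 201, 205, 205, 204, 202, 196, 199, 213, 219, 220, 219]
13 [212, 210, 209, 208, 208, 206, 175, 178, 207, 218, 220, 220]
16 [198, 201, 207, 209, 208, 204, 179, 169, 204, 219, 220, 220]
19 [203, 205, 207, 207, 208, 206, 183, 173, 200, 217, 219, 220]
22 [206, 204, 205, 206, 206, 203, 172, 173, 205, 218, 219, 220]
25 [198, 199, 204, 204, 205, 204, 189, 167, 195, 217, 220, 220]
90 [215, 205, 200, 197, 196, 198, 198, 167, 179, 208, 219, 219]
93 [212, 198, 195, 196, 196, 197, 192, 173, 181, 208, 218, 219]
96 [208, 198, 197, 198, 196, 197, 197, 176, 174, 203, 218, 219]
99 [216, 204, 197, 196, 196, 196, 194, 162, 181, 211, 218, 219]
102 [208, 196, 196, 198, 196, 196, 195, 181, 167, 197, 217, 219]
105 [218, 210, 203, 200, 198, 197, 195, 166, 169, 202, 217, 219]
108 [211, 191, 190, 194, 187, 186, 189, 173, 152, 192, 217, 220]
111 [213, 204, 186, 150, 117, 126, 161, 166, 169, 200, 218, 220]<stdin>:7: DeprecationWarning: Arrays of 2-dimensional vectors are deprecated. Use arrays of 3-dimensional vectors instead. (deprecated in NumPy 2.0)
```

Run:
```python
from h import *
rows(([.4466,-.305,.003],Rt(-9.0)))
```

```text
[0.0073, -0.0014, 0.1758] [-0.0022, -0.0024, 0.0123] n>= 2.8
```

```bash
python3 shift.py '0.007 -0.0015 0.04 0 0 0.012;0.007 -0.0015 0.09 0 0 0.012;0.007 -0.0015 0.14 0 0 0.012;0.007 -0.0015 0.165 0 0 0.012;0.007 -0.0015 0.174 0 0 0.012;0.007 -0.0015 0.1745 0 0 0.012;0.007 -0.0015 0.1745 0 0 0.012' 0.5
python3 shift.py '0 0 0 0 0 0;0 0 0 0 0 0;0 0 0 0 0 0;0 0 0 0 0 0' 0.05
```

```text
t: 9.45
tcp_pos: [0.4476, -0.3081, 0.0068]
tcp_rot: [0.001, 0.761, 0.649, 0.0]
wrist_force: [0.3, 0.0, 0.5]
finger_gap: 0.505
gripper_force: 0.0
t: 9.95
tcp_pos: [0.4464, -0.3079, 0.0059]
tcp_rot: [-0.0, 0.761, 0.649, -0.0]
wrist_force: [-0.7, 0.8, 3.0]
finger_gap: 0.188
gripper_force: 30.0
```

```bash
python3 shift.py '0 0 0 0 0 0;0.003 0 0.002 0 0 0;0.003 0 0.004 0 0 0;0.003 0 0.004 0 0 0' 0.35
python3 shift.py '0 0 0 0 0 0;0 0 0 0 0 0;0 0 0 0 0 0' 0.05
python3 shift.py '0 0 -0.02 0 0 0;0 0 -0.05 0 0 0;0 0 -0.07 0 0 0;0 0 -0.07 0 0 0'
python3 - <<'E'
from h import *
for n in('scene','top'): grab(n,n+'1')
g=np.radians(12.9);u=np.array([-np.sin(g),np.cos(g),0]);F=np.array([.4884,.1552,0])
# bar section geometry: ridge axis at s=-.0545,z=.026 r=.012 ; bar slope th, tip inside e
for e,th in((-.03,32),(.015,32),(.015,30),(.015,28)):
    t=np.radians(th); b=np.array([np.cos(t),-np.sin(t)]); nrm=np.array([np.sin(t),np.cos(t)])
    c=np.array([-.0545,.026])+nrm*.012   # contact on underside
    a=(e-c[0]+0)/b[0]                    # distance contact->tip along bar
    under=lambda s:c+b*s
    tip_top=under(a)+nrm*.010; tip_bot=under(a)+nrm*.006
    top_at_face=(c+nrm*.010); z=top_at_face[1]-np.tan(t)*(0-top_at_face[0])
    print(e,th,'contact->tip',a.round(4),'tip top/bot',tip_top.round(4),tip_bot.round(4),'top z at face',z.round(4))
E
```

```text
t: 10.45
tcp_pos: [0.447, -0.3048, 0.0013]
tcp_rot: [-0.0, 0.761, 0.649, -0.0]
wrist_force: [0.2, -0.3, 0.0]
finger_gap: 0.352
gripper_force: 0.0
t: 10.82
tcp_pos: [0.447, -0.305, 0.0017]
tcp_rot: [0.0, 0.761, 0.649, -0.0]
wrist_force: [0.1, 0.7, 0.1]
finger_gap: 0.186
gripper_force: 30.0
t: 11.32
tcp_pos: [0.4476, -0.3053, 0.0724]
tcp_rot: [0.001, 0.761, 0.649, 0.0]
wrist_force: [0.4, -0.2, -3.6]
finger_gap: 0.19
gripper_force: 30.0
-0.03 32 contact->tip 0.0214 tip top/bot [-0.0247  0.0333] [-0.0268  0.0299] top z at face 0.0179
0.015 32 contact->tip 0.0745 tip top/bot [0.0203 0.0052] [0.0182 0.0018] top z at face 0.0179
0.015 30 contact->tip 0.0733 tip top/bot [0.02   0.0084] [0.018  0.0049] top z at face 0.0199
0.015 28 contact->tip 0.0723 tip top/bot [0.0197 0.0115] [0.0178 0.0079] top z at face 0.0219
```

Run:
```python
from h import *
o=ctrl.get_obs();p=np.array(o['tcp_pos']);M=q2R(o['tcp_rot']);print(o['wrist_torque'])
for sag,col in((0,(0,0,255)),(10,(0,200,0))):
  for n in('scene','top'):
    im=cv2.imread(f'pics/{n}1m.png') if sag else cv2.imread(f'pics/{n}1.png')
    t=np.radians(sag);x=M[:,0]*np.cos(t)+M[:,2]*np.sin(t);up=-M[:,2]*np.cos(t)+M[:,0]*np.sin(t)
    c=p-M[:,2]*.0015; top=[c+x*.2+up*.008,c-x*.12+up*.008]
    uv=proj(n+'1',top); print(n,sag,uv.round(1).tolist())
    for q in uv: im[int(round(q[1])),int(round(q[0]))]=col
    cv2.imwrite(f'pics/{n}1m.png',im)
s=cv2.imread('pics/scene1m.png')[150:300,235:345];t=cv2.imread('pics/top1m.png')[140:210,255:390]
out=np.zeros((600,800,3),np.uint8)
A=cv2.resize(s,None,fx=3.5,fy=3.5,interpolation=cv2.INTER_CUBIC);B=cv2.resize(t,None,fx=3,fy=3,interpolation=cv2.INTER_CUBIC)
out[:A.shape[0],:A.shape[1]]=A;out[:B.shape[0],390:390+B.shape[1]]=B
cv2.imwrite('pics/chk1.png',out)
```

```text
[-0.16167393  0.11457299 -0.03095929]
scene 0 [[274.9, 177.7], [323.3, 274.1]]
top 0 [[264.6, 168.0], [385.7, 185.4]]
scene 10 [[274.8, 185.7], [323.7, 269.0]]
top 10 [[264.7, 170.6], [386.7, 183.9]]
```

View pics/chk1.png

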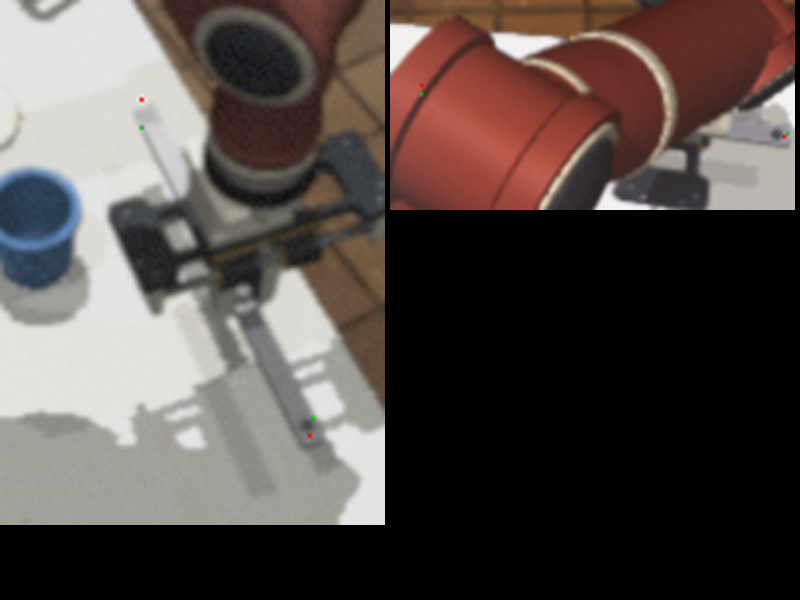

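The bar hangs straight in the grip. The tip is at (146,103) and the holed end at (311,441), both within about 2 px of the no-sag markers (red). The dark side edge thins out towards the tip, so that is the relieved end, about 194 mm from the grip.

```bash
cat > bar.py <<'E'
from h import *
g=np.radians(12.9);u=np.array([-np.sin(g),np.cos(g)]);F=np.array([.4884,.1552])
def pose(e,th,h,L=.194,yaw=12.9,rs=-.0545):
    t=np.radians(th);b=np.array([np.cos(t),-np.sin(t)]);n=np.array([np.sin(t),np.cos(t)])
    c=np.array([rs,.026])+n*(.012+h); G=c+b*((e-c[0])/b[0]-L)+n*.0015
    return ([*(F+u*G[0]),G[1]],Rt(yaw,-th))
E
python3 - <<'E'
from bar import *
for a in((-.06,32,.05),(-.008,32,.008),(-.008,32,0),(.015,32,.001)): print(a,np.round(pose(*a)[0],4))
rows(([.4476,-.305,.2],Rt(-9)),pose(-.06,32,.05))
E
```

```text
(-0.06, 32, 0.05) [ 0.5383 -0.0629  0.2066]
(-0.008, 32, 0.008) [ 0.5267 -0.0122  0.1246]
(-0.008, 32, 0) [ 0.5267 -0.0122  0.1152]
(0.015, 32, 0.001) [0.5216 0.0102 0.102 ]
[-0.0005, 0.001, -0.1293] [-0.0017, -0.0009, -0.0017] n>= 2.1
[0.2529, 0.0523, -0.1357] [-0.1087, -0.5528, -0.3734] n>= 4.7
```

```bash
python3 shift.py '0 0 -0.03 0 0 0;0 0 -0.07 0 0 0;0 0 -0.11 0 0 0;0.02 0 -0.13 -0.01 -0.05 -0.03;0.05 0.01 -0.135 -0.02 -0.11 -0.07;0.08 0.015 -0.135 -0.03 -0.17 -0.11;0.11 0.02 -0.135 -0.045 -0.23 -0.155;0.14 0.03 -0.135 -0.06 -0.3 -0.2;0.17 0.035 -0.135 -0.072 -0.37 -0.25;0.2 0.04 -0.135 -0.085 -0.44 -0.3;0.23 0.05 -0.135 -0.1 -0.51 -0.345;0.253 0.052 -0.135 -0.109 -0.553 -0.373;0.253 0.052 -0.135 -0.109 -0.553 -0.373;0.253 0.052 -0.135 -0.109 -0.553 -0.373'
python3 - <<'E'
from bar import *
o=ctrl.get_obs();M=q2R(o['tcp_rot']);print(o['joints'].round(2),o['wrist_torque'],'z',M[:,2].round(3),'y',M[:,1].round(3),'want',Rt(12.9,-32)[:,1:].T.round(3).tolist())
rows(pose(-.008,32,.008),pose(-.008,32,0))
E
```

```text
t: 13.18
tcp_pos: [0.5373, -0.0641, 0.2058]
tcp_rot: [0.216, 0.6, 0.751, -0.173]
wrist_force: [-0.7, -0.2, -3.8]
finger_gap: 0.188
gripper_force: 30.0
[-0.77  0.6   0.82  1.92  0.19  0.7   0.02] [0.82915458 0.24641266 0.02984762] z [ 0.117 -0.518 -0.847] y [ 0.975  0.221 -0.001] want [[0.975, 0.223, 0.0], [0.118, -0.517, -0.848]]
[0.088, 0.0013, 0.0407] [-0.002, 0.0016, -0.0014] n>= 1.6
[0.093, 0.0013, 0.0486] [-0.002, 0.0016, -0.0014] n>= 1.7
```

```bash
python3 shift.py '0.02 0 0.01 0 0 0;0.04 0 0.02 0 0 0;0.06 0.001 0.03 0 0 0;0.08 0.001 0.037 0 0 0;0.088 0.001 0.0407 0 0 0;0.088 0.001 0.0407 0 0 0;0.088 0.001 0.0407 0 0 0'
python3 shift.py '0.001 0 0.0015 0 0 0;0.002 0 0.003 0 0 0;0.002 0 0.003 0 0 0;0.002 0 0.003 0 0 0'
python3 shift.py '0.0006 0 0.001 0 0 0;0.0012 0 0.002 0 0 0;0.0012 0 0.002 0 0 0;0.0012 0 0.002 0 0 0'
```

```text
t: 14.05
tcp_pos: [0.5283, -0.0122, 0.1261]
tcp_rot: [0.217, 0.6, 0.751, -0.172]
wrist_force: [-0.6, -0.1, -4.3]
finger_gap: 0.186
gripper_force: 30.0
t: 14.55
tcp_pos: [0.5278, -0.0115, 0.1219]
tcp_rot: [0.217, 0.599, 0.751, -0.172]
wrist_force: [0.1, 0.3, -4.1]
finger_gap: 0.19
gripper_force: 30.0
t: 15.05
tcp_pos: [0.5278, -0.0115, 0.1195]
tcp_rot: [0.217, 0.599, 0.751, -0.172]
wrist_force: [0.4, -0.9, -3.5]
finger_gap: 0.189
gripper_force: 30.0
```

```bash
for i in 1 2; do python3 shift.py '0 0 0.001 0 0 0;0 0 0.001 0 0 0;0 0 0.001 0 0 0' | grep -E 'pos|force'; done
python3 shift.py '0 0 0.001 0 0 0;0 0 0.001 0 0 0;0 0 0.001 0 0 0' | grep -E 'pos|force'; python3 -c "
from h import *
print(ctrl.get_obs()['wrist_torque'])"
```

```text
tcp_pos: [0.5279, -0.012, 0.1186]
wrist_force: [0.0, -0.4, -3.4]
gripper_force: 30.0
tcp_pos: [0.528, -0.0125, 0.1178]
wrist_force: [0.2, 0.0, -3.8]
gripper_force: 30.0
tcp_pos: [0.5282, -0.013, 0.1169]
wrist_force: [0.8, 0.3, -2.7]
gripper_force: 30.0
[ 0.84214709  0.267029   -0.01204507]
```

```bash
for i in 1; do python3 shift.py '0 0 0.001 0 0 0;0 0 0.001 0 0 0;0 0 0.001 0 0 0' | grep -E 'pos|force'; python3 -c "
from h import *
print(ctrl.get_obs()['wrist_torque'])"; done
python3 shift.py '0 0 0.001 0 0 0;0 0 0.001 0 0 0;0 0 0.001 0 0 0' | grep -E 'pos|force'; python3 -c "
from h import *
grab('scene','scene2')
print(ctrl.get_obs()['wrist_torque'])"
```

```text
tcp_pos: [0.5283, -0.0136, 0.1161]
wrist_force: [-0.6, 0.9, -3.5]
gripper_force: 30.0
[0.90311649 0.3127244  0.03109861]
tcp_pos: [0.5285, -0.0141, 0.1153]
wrist_force: [-0.5, 0.0, -2.9]
gripper_force: 30.0
[0.81577766 0.24546315 0.04552842]
```

```bash
for i in 1; do python3 shift.py '0.0005 0 0.001 0 0 0;0.0005 0 0.001 0 0 0;0.0005 0 0.001 0 0 0' | grep -E 'pos|wrist'; python3 -c "
from h import *
print(ctrl.get_obs()['wrist_torque'])"; done
python3 shift.py '0.0005 0 0.001 0 0 0;0.0005 0 0.001 0 0 0;0.0005 0 0.001 0 0 0' | grep -E 'pos|wrist'; python3 -c "
from h import *
print(ctrl.get_obs()['wrist_torque'])"
```

```text
tcp_pos: [0.5285, -0.0141, 0.1141]
wrist_force: [0.6, -0.1, -2.0]
[ 0.82177538  0.29795803 -0.02058036]
tcp_pos: [0.5285, -0.0142, 0.113]
wrist_force: [-0.2, 0.1, -1.8]
[ 0.89609707  0.2687712  -0.00581512]
```

```bash
python3 shift.py '0.0005 0 0.001 0 0 0;0.0005 0 0.001 0 0 0;0.0005 0 0.001 0 0 0' | grep -E 'pos|wrist'; python3 -c "
from h import *
o=ctrl.get_obs();print(o['wrist_torque'],o['tau'].round(2))"
python3 shift.py '0 0 0 0 0 0' | grep -E 'pos|wrist'
python3 shift.py '0 0 0 0 0 0' | grep -E 'pos|wrist'
```

```text
tcp_pos: [0.5285, -0.0144, 0.1119]
wrist_force: [-1.1, -0.2, -0.5]
[0.89562925 0.34527833 0.0179918 ] [ 7.000e-02 -3.766e+01  9.820e+00 -8.820e+00  1.040e+00  2.000e-01
  1.000e-02]
tcp_pos: [0.5285, -0.0143, 0.1119]
wrist_force: [0.6, 0.8, -1.5]
tcp_pos: [0.5285, -0.0144, 0.1119]
wrist_force: [0.1, -0.5, -1.1]
```

Run:
```python
from bar import *
rows(pose(-.008,32,0),pose(-.008,32,.001),pose(.015,32,.001))
```

```text
[0.0004, -0.0012, -0.0041] [0.0011, 0.0018, -0.0013] n>= 0.1
[-0.0002, -0.0012, -0.0051] [0.0011, 0.0018, -0.0013] n>= 0.1
[0.0269, -0.0013, -0.0051] [0.0011, 0.0018, -0.0013] n>= 0.4
```

```bash
python3 shift.py '0 0 -0.002 0 0 0;0 -0.001 -0.004 0 0 0;0 -0.001 -0.004 0 0 0;0.005 -0.001 -0.004 0 0 0;0.01 -0.001 -0.004 0 0 0;0.015 -0.001 -0.004 0 0 0;0.015 -0.001 -0.004 0 0 0;0.015 -0.001 -0.004 0 0 0' | grep -E 'pos|wrist'
python3 shift.py '0.003 0 0 0 0 0;0.006 0 0 0 0 0;0.006 0 0 0 0 0' | grep -E 'pos|wrist'
python3 shift.py '0.003 0 0 0 0 0;0.006 0 0 0 0 0;0.006 0 0 0 0 0' | grep -E 'pos|wrist'
python3 -c "
from h import *
print(ctrl.get_obs()['wrist_torque']);grab('scene','scene3');grab('wrist','w7')"
```

```text
tcp_pos: [0.5241, -0.0, 0.1072]
wrist_force: [-0.9, 0.0, -2.9]
tcp_pos: [0.5231, 0.0052, 0.1039]
wrist_force: [-0.7, 0.6, -3.8]
tcp_pos: [0.5219, 0.0103, 0.1007]
wrist_force: [0.8, 0.8, -3.0]
[0.96292997 0.3196145  0.00574656]
```

```bash
cat >> bar.py <<'E'
def lev(th,a=.0745,h=0.): return pose(a*np.cos(np.radians(th))-.0545+(.012+h)*np.sin(np.radians(th)),th,h)
E
python3 - <<'E'
from bar import *
rows(*[lev(t) for t in (32,29,26,23,20,17,14,11,8.5,6.5)])
E
```

```text
[0.0002, -0.0003, -0.0001] [0.0012, 0.0015, -0.001] n>= 0.0
[-0.0003, -0.0003, 0.0061] [0.0012, 0.0539, -0.0009] n>= 0.3
[-0.0005, -0.0003, 0.0124] [0.0012, 0.1063, -0.0009] n>= 0.6
[-0.0004, -0.0003, 0.0187] [0.0013, 0.1586, -0.0009] n>= 0.8
[0.0001, -0.0003, 0.025] [0.0013, 0.211, -0.0008] n>= 1.1
[0.0009, -0.0003, 0.0313] [0.0013, 0.2633, -0.0008] n>= 1.4
[0.002, -0.0003, 0.0375] [0.0013, 0.3157, -0.0008] n>= 1.7
[0.0034, -0.0004, 0.0436] [0.0013, 0.3681, -0.0007] n>= 2.0
[0.0048, -0.0004, 0.0486] [0.0014, 0.4117, -0.0007] n>= 2.2
[0.0062, -0.0004, 0.0526] [0.0014, 0.4466, -0.0007] n>= 2.4
```

First half of the lever stroke, with a force check.

```bash
python3 shift.py '0 0 0.003 0 0.027 0;0 0 0.006 0 0.053 0;-0.0005 0 0.009 0 0.08 0;-0.0005 0 0.0125 0 0.106 0;-0.0005 0 0.0155 0 0.132 0;-0.0005 0 0.0187 0 0.158 0;-0.0005 0 0.0187 0 0.158 0'
python3 - <<'E'
from bar import *
o=ctrl.get_obs();M=q2R(o['tcp_rot']);print(o['wrist_torque'],np.degrees(np.arcsin(M[2,0])));grab('scene','scene4');rows(lev(23),lev(6.5))
a=cv2.imread('pics/scene3.png').astype(int);b=cv2.imread('pics/scene4.png').astype(int);d=np.abs(a-b).sum(2)[80:150,180:262];print('moved px',(d>80).sum())
E
```

```text
t: 21.08
tcp_pos: [0.5242, -0.0006, 0.0852]
tcp_rot: [0.156, 0.611, 0.766, -0.123]
wrist_force: [-1.7, 2.9, -2.0]
finger_gap: 0.192
gripper_force: 30.0
[1.06336822 0.37305263 0.02172855] -22.960064627594388
[0.0006, -0.0002, -0.0001] [0.0011, 0.0, -0.0016] n>= 0.0
[0.0017, -0.0002, 0.0344] [0.0013, 0.288, -0.0014] n>= 1.5
moved px 1733
```

Run:
```python
from h import *
grab('wrist','w8');grab('top','top4')
w=cv2.imread('pics/w8.png');A=cv2.resize(w[0:330,100:420],None,fx=1.5,fy=1.5,interpolation=cv2.INTER_CUBIC)
s3=cv2.imread('pics/scene3.png')[85:185,180:285];s4=cv2.imread('pics/scene4.png')[85:185,180:285]
out=np.zeros((600,800,3),np.uint8);out[:A.shape[0],:480]=A
for i,q in enumerate((s3,s4)): B=cv2.resize(q,None,fx=3,fy=3,interpolation=cv2.INTER_CUBIC);out[300*i:300*i+300,483:798]=B
cv2.imwrite('pics/w8b.png',out)
```

```text
(no output)
```

View pics/w8b.png

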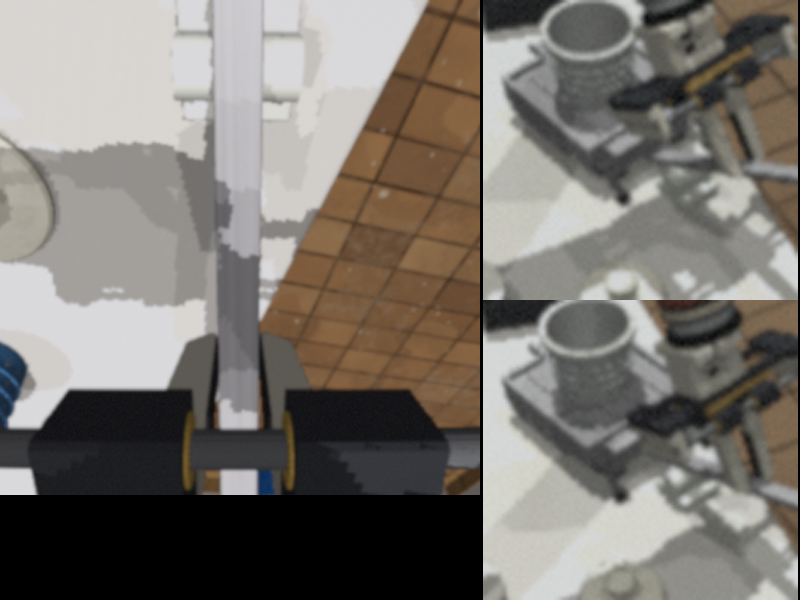

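The wrist view shows the bar (x≈240) centred over the fulcrum ridge (174–305, rows 35–100) and heading into the notch. The scene crops show no knocking. I'll measure numerically whether the base has begun to rise.

```bash
cat >> bar.py <<'E'
def shiftpx(a,b,box):
    x0,y0,x1,y1=box;A=cv2.cvtColor(cv2.imread(f'pics/{a}.png'),6)[y0:y1,x0:x1].astype(np.float32);B=cv2.cvtColor(cv2.imread(f'pics/{b}.png'),6)[y0:y1,x0:x1].astype(np.float32)
    W=np.eye(2,3,dtype=np.float32)
    try: cc,W=cv2.findTransformECC(A,B,W,cv2.MOTION_TRANSLATION,(3,200,1e-5),None,5)
    except cv2.error as e: return 'fail'
    return W[:,2].round(2).tolist(),round(cc,3)
def expect(name,raise_):
    "pixel shift of mould-rim rear-left point for a lip raise"
    phi=raise_/.165; out=[]
    for P in ((0.,.05,.134),(-.02,-.03,.134),(.0,.07,.058)):
        q=[]
        for f in(0,phi):
            x,z=P[0]-.075,P[2]; X=.075+x*np.cos(f)+z*np.sin(f); Z=-x*np.sin(f)+z*np.cos(f)
            O=F+u*.09; v=-np.array([u[1],-u[0]]) # own y
            q.append([*(O+u*X+v*P[1]),Z])
        d=proj(name,q); out.append((d[0].round(0).tolist(),(d[1]-d[0]).round(2).tolist()))
    return out
E
python3 - <<'E'
from bar import *
print('expect 5 mm scene',expect('scene4',.005)); print('top',expect('top4',.005))
for n in('scene1','scene2','scene3','scene4'): print(n,shiftpx('scene0',n,(193,80,222,110)),shiftpx('scene0',n,(184,110,212,140)))
for n in('top1','top4'): print(n,shiftpx('top0',n,(90,145,150,205)))
E
```

```text
expect 5 mm scene [([205.0, 102.0], [-0.86, -1.16]), ([228.0, 94.0], [-0.87, -1.29]), ([203.0, 123.0], [-0.41, -0.78])]
top [([130.0, 188.0], [-1.83, 0.24]), ([132.0, 156.0], [-1.87, 0.12]), ([139.0, 200.0], [-0.85, 0.04])]
scene1 ([0.019999999552965164, -0.009999999776482582], 0.999) ([0.46000000834465027, 0.28999999165534973], 0.943)
scene2 ([-0.07000000029802322, 0.019999999552965164], 0.993) ([0.5699999928474426, 0.4000000059604645], 0.911)
scene3 ([-0.12999999523162842, 0.029999999329447746], 0.992) ([0.8299999833106995, 0.7400000095367432], 0.953)
scene4 ([-0.4699999988079071, -0.5299999713897705], 0.958) ([0.23999999463558197, -0.10000000149011612], 0.972)
top1 ([0.019999999552965164, 0.019999999552965164], 0.997)
top4 fail
```

```bash
python3 shift.py '0 0 0.003 0 0.026 0;0 0 0.006 0 0.052 0;0 0 0.0095 0 0.079 0;0.0005 0 0.0125 0 0.105 0;0.0005 0 0.0125 0 0.105 0'
python3 - <<'E'
from bar import *
o=ctrl.get_obs();M=q2R(o['tcp_rot']);print(o['wrist_torque'],np.degrees(np.arcsin(M[2,0])));grab('scene','scene5')
for n in('scene3','scene4','scene5'): print(n,shiftpx('scene0',n,(193,80,222,110)))
rows(lev(17),lev(6.5))
E
```

```text
t: 21.85
tcp_pos: [0.5253, -0.0048, 0.0735]
tcp_rot: [0.115, 0.617, 0.773, -0.091]
wrist_force: [-1.7, 4.6, -0.4]
finger_gap: 0.188
gripper_force: 30.0
[ 1.14598539  0.36773051 -0.03476169] -16.905247833849597
scene3 ([-0.12999999523162842, 0.029999999329447746], 0.992)
scene4 ([-0.4699999988079071, -0.5299999713897705], 0.958)
scene5 ([-0.6299999952316284, -1.4299999475479126], 0.932)
[-0.0007, -0.0002, -0.0001] [0.0014, -0.0011, -0.0018] n>= 0.0
[-0.0012, -0.0003, 0.0219] [0.0015, 0.1821, -0.0016] n>= 1.0
```

```bash
python3 shift.py '0 0 0.003 0 0.026 0;0 0 0.006 0 0.052 0;0 0 0.009 0 0.079 0;0 0 0.012 0 0.105 0;0 0 0.012 0 0.105 0'
python3 - <<'E'
from bar import *
o=ctrl.get_obs();M=q2R(o['tcp_rot']);print(o['wrist_torque'],np.degrees(np.arcsin(M[2,0])));grab('scene','scene6');grab('top','top6')
for n in('scene5','scene6'): print(n,shiftpx('scene0',n,(193,80,222,110)),shiftpx('scene0',n,(196,84,215,108)))
print(shiftpx('top0','top6',(90,145,150,205)),shiftpx('top0','top6',(100,145,128,200)),expect('top6',.012),expect('scene6',.012))
rows(lev(11),lev(6.5))
E
```

```text
t: 22.52
tcp_pos: [0.5259, -0.0073, 0.0619]
tcp_rot: [0.074, 0.621, 0.778, -0.058]
wrist_force: [-1.3, 5.7, 0.8]
finger_gap: 0.19
gripper_force: 30.0
[1.38296909 0.36165068 0.03962923] -10.827042770908378
scene5 ([-0.6299999952316284, -1.4299999475479126], 0.932) ([-1.059999942779541, -1.5499999523162842], 0.962)
scene6 ([-1.1399999856948853, -2.3499999046325684], 0.886) ([-1.6699999570846558, -2.890000104904175], 0.934)
([9.600000381469727, 0.9100000262260437], 0.301) ([-5.050000190734863, 2.3299999237060547], 0.532) [([130.0, 188.0], [-4.43, 0.6]), ([132.0, 156.0], [-4.53, 0.33]), ([139.0, 200.0], [-2.08, 0.12])] [([205.0, 102.0], [-2.08, -2.74]), ([228.0, 94.0], [-2.11, -3.05]), ([203.0, 123.0], [-1.0, -1.86])]
[-0.0025, -0.0003, 0.0003] [0.0014, -0.0023, -0.0007] n>= 0.0
[-0.0032, -0.0003, 0.0098] [0.0014, 0.0762, -0.0007] n>= 0.4
```

```bash
python3 shift.py '-0.001 0 0.003 0 0.025 0;-0.002 0 0.006 0 0.05 0;-0.003 0 0.009 0 0.075 0;-0.003 0 0.012 0 0.1 0;-0.003 0 0.012 0 0.1 0'
python3 - <<'E'
from bar import *
o=ctrl.get_obs();M=q2R(o['tcp_rot']);print(o['wrist_torque'],np.degrees(np.arcsin(M[2,0])));grab('scene','scene7');grab('top','top7')
for n in('scene7',): print(n,shiftpx('scene0',n,(193,80,222,110)),shiftpx('scene0',n,(196,84,215,108)))
print(expect('scene7',.016)[0],expect('scene7',.020)[0])
rows(lev(5),lev(2))
E
```

```text
t: 23.25
tcp_pos: [0.5265, -0.0089, 0.0509]
tcp_rot: [0.033, 0.622, 0.782, -0.026]
wrist_force: [-2.6, 10.8, 3.8]
finger_gap: 0.19
gripper_force: 30.0
[2.43625382 0.63144024 0.0154499 ] -4.854194576502107
scene7 ([-1.7200000286102295, -3.4200000762939453], 0.8) fail
([205.0, 102.0], [-2.78, -3.63]) ([205.0, 102.0], [-3.49, -4.49])
[-0.0038, -0.0005, 0.0014] [0.0012, -0.0019, 0.0019] n>= 0.1
[-0.0044, -0.0005, 0.0077] [0.0011, 0.0504, 0.002] n>= 0.3
```

```bash
python3 shift.py '0 0 0.002 0 0.014 0;0 0 0.004 0 0.028 0;0 0 0.006 0 0.042 0;0 0 0.0075 0 0.052 0;0 0 0.0075 0 0.052 0;0 0 0.0075 0 0.052 0'
python3 - <<'E'
from bar import *
o=ctrl.get_obs();M=q2R(o['tcp_rot']);print(o['wrist_torque'],np.degrees(np.arcsin(M[2,0])));grab('scene','scene8');grab('top','top8');grab('wrist','w9')
def match(a,b,box,r=8):
    x0,y0,x1,y1=box;A=cv2.imread(f'pics/{a}.png')[y0:y1,x0:x1];B=cv2.imread(f'pics/{b}.png')[y0-r:y1+r,x0-r:x1+r]
    k=6;A,B=[cv2.resize(q,None,fx=k,fy=k,interpolation=cv2.INTER_CUBIC) for q in(A,B)]
    m=cv2.matchTemplate(B,A,cv2.TM_CCOEFF_NORMED);_,v,_,l=cv2.minMaxLoc(m);return ((np.array(l)/k-r).round(2).tolist(),round(v,2))
for n in range(3,9): print(n,[match('scene0',f'scene{n}',b) for b in((195,84,222,100),(195,84,212,106),(183,112,197,130),(218,140,230,152))])
print(expect('scene8',.016),expect('scene8',.020))
rows(lev(2))
E
```

```text
t: 24.1
tcp_pos: [0.5268, -0.0093, 0.0441]
tcp_rot: [0.013, 0.622, 0.783, -0.01]
wrist_force: [-2.7, 11.0, 6.9]
finger_gap: 0.189
gripper_force: 30.0
[2.42622867 0.68489496 0.02775967] -1.9031925348119627
3 [([0.0, 0.0], 0.99), ([0.0, 0.0], 0.99), ([0.33, 0.0], 0.97), ([0.0, -0.17], 0.99)]
4 [([-0.5, -0.5], 0.99), ([-0.5, -0.5], 0.98), ([0.0, -0.17], 0.99), ([-0.83, -0.67], 0.95)]
5 [([-1.17, -1.17], 0.97), ([-1.0, -1.33], 0.95), ([-0.17, -0.5], 0.98), ([-1.83, -2.17], 0.86)]
6 [([-1.83, -2.0], 0.93), ([-1.67, -2.33], 0.89), ([-0.17, -0.5], 0.98), ([-4.17, -3.5], 0.73)]
7 [([-2.5, -2.83], 0.87), ([-2.33, -3.0], 0.82), ([-0.33, -0.83], 0.97), ([-4.5, 5.17], 0.64)]
8 [([-3.0, -3.5], 0.79), ([-3.0, -3.67], 0.75), ([-0.67, -1.17], 0.97), ([-4.17, 5.0], 0.64)]
[([205.0, 102.0], [-2.78, -3.63]), ([228.0, 94.0], [-2.82, -4.05]), ([203.0, 123.0], [-1.35, -2.48])] [([205.0, 102.0], [-3.49, -4.49]), ([228.0, 94.0], [-3.55, -5.02]), ([203.0, 123.0], [-1.7, -3.09])]
[-0.0045, -0.0007, 0.0006] [0.0015, -0.0016, 0.0022] n>= 0.1
```

```bash
python3 shift.py '0 0 0.002 0 0.014 0;0 0 0.004 0 0.028 0;0 0 0.006 0 0.042 0;0 0 0.0075 0 0.054 0;0 0 0.0075 0 0.054 0;0 0 0.0075 0 0.054 0;0 0 0.0075 0 0.054 0'
cat >> bar.py <<'E'
def match(a,b,box,r=8):
    x0,y0,x1,y1=box;A=cv2.imread(f'pics/{a}.png')[y0:y1,x0:x1];B=cv2.imread(f'pics/{b}.png')[y0-r:y1+r,x0-r:x1+r]
    k=6;A,B=[cv2.resize(q,None,fx=k,fy=k,interpolation=cv2.INTER_CUBIC) for q in(A,B)]
    m=cv2.matchTemplate(B,A,cv2.TM_CCOEFF_NORMED);_,v,_,l=cv2.minMaxLoc(m);return ((np.array(l)/k-r).round(2).tolist(),round(v,2))
def rise(n):
    grab('scene',n); s=[match('scene0',n,b) for b in((195,84,222,100),(195,84,212,106))]; e=expect(n,.016)[0][1]
    print(n,s,'raise mm',[[round(16*m[0][i]/e[i],1) for i in(0,1)] for m in s])
E
python3 - <<'E'
from bar import *
o=ctrl.get_obs();M=q2R(o['tcp_rot']);print(o['wrist_torque'],np.degrees(np.arcsin(M[2,0])));rise('scene9');rows(lev(0))
E
```

```text
t: 25.12
tcp_pos: [0.5269, -0.0095, 0.0369]
tcp_rot: [-0.008, 0.622, 0.783, 0.007]
wrist_force: [-2.1, 11.5, 7.1]
finger_gap: 0.192
gripper_force: 30.0
[2.4936279  0.63070084 0.00897089] 1.2003736890681165
scene9 [([-3.17, -4.33], 0.71), ([-6.33, -1.0], 0.67)] raise mm [[18.2, 19.1], [36.4, 4.4]]
[-0.0048, -0.0007, -0.0026] [0.0015, -0.021, 0.0025] n>= 0.1
```

```bash
python3 shift.py '0 0 0.0015 0 0.01 0;0 0 0.0015 0 0.01 0;0 0 0.0015 0 0.01 0;0 0 0.0015 0 0.01 0;0 0 0.0015 0 0.01 0;0 0 0.0015 0 0.01 0' | grep -E '^t|pos|wrist'
python3 -c "
from bar import *
rise('scene10')"
python3 shift.py '0 0 -0.002 0 -0.014 0;0 0 -0.004 0 -0.028 0;0 0 -0.006 0 -0.042 0;0 0 -0.006 0 -0.042 0' | grep -E '^t|pos|wrist'
python3 shift.py '0 0 -0.0015 0 -0.01 0;0 0 -0.003 0 -0.02 0;0 0 -0.004 0 -0.028 0;0 0 -0.004 0 -0.028 0' | grep -E '^t|pos|wrist'
python3 -c "
from bar import *
rise('scene11')"
```

```text
t: 25.92
tcp_pos: [0.5269, -0.0095, 0.0356]
tcp_rot: [-0.012, 0.622, 0.783, 0.01]
wrist_force: [-2.5, 10.8, 8.7]
scene10 [([-3.0, -4.67], 0.7), ([-6.5, -1.17], 0.67)] raise mm [[17.3, 20.6], [37.4, 5.2]]
t: 26.48
tcp_pos: [0.527, -0.0106, 0.0412]
tcp_rot: [0.006, 0.622, 0.783, -0.003]
wrist_force: [-2.4, 10.0, 5.1]
t: 26.98
tcp_pos: [0.5272, -0.0113, 0.045]
tcp_rot: [0.017, 0.622, 0.782, -0.012]
wrist_force: [-2.6, 8.2, 5.4]
scene11 [([-3.17, -3.67], 0.78), ([-3.0, -3.83], 0.73)] raise mm [[18.2, 16.2], [17.3, 16.9]]
```

```bash
python3 shift.py '0 0 -0.0015 0 -0.01 0;0 0 -0.003 0 -0.02 0;0 0 -0.004 0 -0.028 0;0 0 -0.004 0 -0.028 0' | grep -E '^t|pos|wrist'
python3 shift.py '0 0 -0.0015 0 -0.01 0;0 0 -0.003 0 -0.02 0;0 0 -0.004 0 -0.028 0;0 0 -0.004 0 -0.028 0' | grep -E '^t|pos|wrist'
python3 -c "
from bar import *
rise('scene12')"
```

```text
t: 27.52
tcp_pos: [0.5273, -0.0118, 0.049]
tcp_rot: [0.028, 0.622, 0.782, -0.021]
wrist_force: [-1.3, 8.0, 4.5]
t: 28.02
tcp_pos: [0.5273, -0.0121, 0.053]
tcp_rot: [0.04, 0.622, 0.781, -0.03]
wrist_force: [-1.5, 7.1, 4.7]
scene12 [([-2.67, -3.0], 0.85), ([-2.5, -3.33], 0.79)] raise mm [[15.4, 13.2], [14.4, 14.7]]
```

```bash
python3 shift.py '0 0 -0.0015 0 -0.01 0;0 0 -0.003 0 -0.02 0;0 0 -0.0045 0 -0.032 0;0 0 -0.006 0 -0.042 0;0 0 -0.006 0 -0.042 0' | grep -E '^t|pos|wrist'
python3 -c "
from bar import *
rise('scene13')"
```

```text
t: 28.7
tcp_pos: [0.5271, -0.012, 0.0586]
tcp_rot: [0.056, 0.622, 0.78, -0.044]
wrist_force: [-1.9, 5.4, 1.9]
scene13 [([-2.33, -2.67], 0.89), ([-2.17, -2.83], 0.84)] raise mm [[13.4, 11.8], [12.5, 12.5]]
```

```bash
cat >> bar.py <<'E'
def base2w(P,rz):
    f=rz/.165;x,z=P[0]-.075,P[2];X=.075+x*np.cos(f)+z*np.sin(f);Z=-x*np.sin(f)+z*np.cos(f);O=F+u*.09;v=-np.array([u[1],-u[0]])
    return [*(O+u*X+v*P[1]),Z]
def foot(q,rz,y): a=.88-q; return base2w((-.080-.04*np.sin(a),y,.032-.04*np.cos(a)),rz)
E
python3 - <<'E'
from bar import *
grab('top','top13')
for n,rz in(('scene0',0),('scene13',.0125),('top0',0),('top13',.0125)):
  for y in(.063,-.063): print(n,y,[(q,proj(n,foot(q,rz,y))[0].round(1).tolist()) for q in((0,) if rz==0 else(0,.4,.88,1.07))])
for n,(x,y) in(('scene0',(226,147)),('scene10',(226,147)),('scene13',(226,147)),('top0',(178,190)),('top8',(178,190)),('top13',(178,190))):
  g=cv2.cvtColor(cv2.imread(f'pics/{n}.png'),6);print(n,x-10,y-8);print(g[y-8:y+9,x-12:x+13])
E
```

```text
scene0 0.063 [(0, [226.6, 150.5])]
scene0 -0.063 [(0, [255.4, 131.9])]
scene13 0.063 [(0, [226.1, 147.4]), (0.4, [224.1, 147.8]), (0.88, [220.8, 146.1]), (1.07, [219.4, 144.8])]
scene13 -0.063 [(0, [255.2, 128.8]), (0.4, [252.9, 129.3]), (0.88, [249.5, 127.8]), (1.07, [248.0, 126.7])]
top0 0.063 [(0, [181.6, 190.7])]
top0 -0.063 [(0, [171.8, 147.4])]
top13 0.063 [(0, [180.6, 190.0]), (0.4, [177.0, 191.6]), (0.88, [170.9, 193.4]), (1.07, [168.2, 194.0])]
top13 -0.063 [(0, [170.7, 146.3]), (0.4, [167.2, 148.2]), (0.88, [161.2, 150.2]), (1.07, [158.6, 150.8])]
scene0 216 139
[[ 71  66  64  62  68  71  72  68  62  58  64  61  63  65  68  76  82  85
   86  90  95  97 103 110 117]
 [ 73  65  61  60  63  74  73  71  61  59  61  59  60  64  73  85  88  91
   91  97 101 106 111 123 125]
 [ 84  77  63  56  60  60  63  64  62  60  62  67  54  58  76  87  90  94
  100 104 112 121 127 128 136]
 [ 98  87  78  69  58  55  56  67  69  63  64  59  51  58  76  89  97 101
  106 116 123 129 130 140 155]
 [111  99  95  88  74  68  67  66  64  68  60  54  55  68  85  98 103 110
  116 124 129 135 142 158 1
[... 9566 characters left out ...]
26  22  17  18  18  19  19  20  19  20
   26  48 140 223 234 234 234]
 [ 53  48  38  35  29  28  28  27  25  23  22  19  17  19  19  20  19  22
   24  38 104 219 233 234 234]
 [ 62  51  41  36  31  30  29  27  26  24  22  20  20  20  19  21  20  23
   25  30  72 193 230 233 234]
 [ 73  51  40  34  30  30  27  27  28  25  20  19  18  20  18  19  20  25
   29  29  54 156 227 234 234]
 [ 81  49  41  34  31  29  29  27  25  26  21  20  20  18  20  21  22  26
   28  30  48 137 224 233 234]
 [ 89  51  44  36  33  28  26  26  23  22  22  19  20  20  20  19  20  26
   30  31  42 117 222 234 234]
 [ 98  61  47  39  32  28  26  26  24  24  25  22  19  21  21  19  19  29
   27  30  33  90 217 233 234]]
```

The dark foot in the scene view has moved from (226,150.5) to about (219,143.5). That matches the stand at its stop (predicted (219.4,144.8)), so the legs have swung in. I'll keep easing down until the load leaves the bar.

```bash
python3 shift.py '0 0 -0.0015 0 -0.01 0;0 0 -0.003 0 -0.02 0;0 0 -0.0045 0 -0.032 0;0 0 -0.006 0 -0.042 0;0 0 -0.006 0 -0.042 0' | grep -E '^t|pos|wrist'
cat >> bar.py <<'E'
def blob(n):
    g=cv2.cvtColor(cv2.imread(f'pics/{n}.png'),6).astype(float)[136:158,212:234]; w=np.clip(75-cv2.GaussianBlur(g,(0,0),.8),0,None); w[:4]*=0
    return [round(float((w*i).sum()/w.sum()+o),2) for i,o in((np.arange(22)[None,:],212),(np.arange(22)[:,None],136))]
E
python3 - <<'E'
from bar import *
rise('scene14')
for rz in(.013,.015,.017,.020): print(rz,foot(1.07,rz,.063)[2],proj('scene14',foot(1.07,rz,.063))[0])
for n in('scene0','scene9','scene10','scene11','scene12','scene13','scene14'): print(n,blob(n))
E
```

```text
t: 29.42
tcp_pos: [0.527, -0.0115, 0.0645]
tcp_rot: [0.073, 0.621, 0.779, -0.057]
wrist_force: [-0.7, 6.5, 0.8]
scene14 [([-2.0, -2.17], 0.92), ([-1.83, -2.5], 0.87)] raise mm [[11.5, 9.6], [10.5, 11.0]]
0.013 0.004347329376821928 [219.35143608 144.70963477]
0.015 0.0061355873119607485 [219.29269281 144.32477679]
0.017 0.007922943794436157 [219.22976462 143.93586715]
0.02 0.01060171389832534 [219.12752297 143.34502703]
scene0 [222.8, 142.63]
scene9 [218.67, 140.76]
scene10 [218.58, 140.61]
scene11 [219.0, 141.36]
scene12 [219.25, 141.85]
scene13 [219.76, 141.91]
scene14 [220.02, 141.9]
```

Run:
```python
from bar import *
for n in('scene7','scene8','scene11','scene13','scene14'):
    g=cv2.cvtColor(cv2.imread(f'pics/{n}.png'),6); print(n);print(g[138:154,212:230])
rows(lev(12))
```

```text
scene7
[[104  98  93  88  81  68  53  36  44  53  63  66  57  55  57  82  94  99]
 [119 111 103  98  94  78  53  41  45  54  53  53  52  53  69  88  97  99]
 [125 121 113 104  96  84  58  44  57  68  65  60  70  76  89  93 102 102]
 [126 127 123 113 102  84  60  46  54  72  82  82  89  97  97 102 105 108]
 [125 130 126 120 105  79  49  43  42  62  83  94  98 101 104 110 110 119]
 [126 128 128 124 105  70  44  35  36  54  82  98 100 105 116 120 125 127]
 [129 130 130 126 109  75  42  46  53  70  86 103 113 120 131 134 134 138]
 [132 132 132 130 117  96  72  70  84  96 111 118 127 137 142 145 145 146]
 [149 137 132 130 128 118 106 102 106 123 129 137 137 141 147 147 146 147]
 [175 150 135 137 139 133 130 129 131 135 142 145 145 147 144 145 145 156]
 [201 175 149 144 143 142 138 142 140 146 149 146 147 147 150 152 159 175]
 [214 201 178 157 146 145 148 145 150 152 156 159 157 160 164 174 192 202]
 [217 214 204 181 163 159 159 153 158 172 187 190 192 191 194 205 212 215]
 [216 216 214 205 196 194 189 182 180 200 211 214 213 214 213 214 214 217]
 [218 215 216 214 213 214 210 206 206 213 2
[... 4303 characters left out ...]
8  75  99 110 118 127 133 128 118 115]
 [152 143 137 130 120  99  81  81  90 110 120 121 128 128 127 127 118 119]
 [188 168 142 130 129 128 118 115 122 131 133 130 128 119 120 117 119 128]
 [205 188 156 142 138 143 140 136 139 138 135 129 123 120 119 122 136 157]
 [213 205 187 170 149 142 144 139 135 131 131 138 144 132 132 151 171 183]
 [213 212 207 189 162 150 148 135 122 131 153 165 169 165 165 176 192 200]
 [216 213 213 202 188 184 171 151 134 148 174 181 184 182 183 191 201 201]
 [212 213 214 211 205 200 187 171 162 168 183 185 184 184 187 192 200 204]
 [215 212 212 206 199 192 187 185 181 180 184 184 188 187 187 189 198 198]]
[0.0026, -0.0004, -0.0001] [0.0018, -0.025, -0.0003] n>= 0.1
```

```bash
python3 shift.py '0 0 -0.0015 0 -0.012 0;0 0 -0.003 0 -0.024 0;0 0 -0.0045 0 -0.036 0;0 0 -0.0045 0 -0.036 0' | grep -E '^t|pos|wrist'
python3 -c "
from bar import *
rise('scene15')
g=cv2.cvtColor(cv2.imread('pics/scene15.png'),6);print(g[140:151,216:223])"
python3 shift.py '0 0 -0.0015 0 -0.012 0;0 0 -0.003 0 -0.024 0;0 0 -0.0045 0 -0.036 0;0 0 -0.0045 0 -0.036 0' | grep -E '^t|pos|wrist'
python3 -c "
from bar import *
rise('scene16')
g=cv2.cvtColor(cv2.imread('pics/scene16.png'),6);print(g[140:151,216:223])
rows(lev(17),lev(20))"
```

```text
t: 29.98
tcp_pos: [0.5267, -0.0109, 0.0685]
tcp_rot: [0.087, 0.619, 0.777, -0.068]
wrist_force: [-1.3, 6.7, -1.2]
scene15 [([-1.83, -2.0], 0.93), ([-1.67, -2.33], 0.89)] raise mm [[10.5, 8.8], [9.6, 10.3]]
[[ 90  75  56  46  43  43  51]
 [100  82  61  45  52  58  63]
 [112  92  65  48  52  69  82]
 [116  97  64  40  43  64  88]
 [114  86  52  35  39  60  84]
 [114  78  51  38  50  68  94]
 [117  98  73  57  69  89 106]
 [124 117  99  83  92 100 105]
 [127 118 103  99  98  98 101]
 [137 119 109 101 100 108 119]
 [152 143 137 118 109 126 151]]
t: 30.52
tcp_pos: [0.5266, -0.011, 0.0732]
tcp_rot: [0.101, 0.618, 0.775, -0.08]
wrist_force: [-0.3, 0.4, -4.4]
scene16 [([-1.83, -2.0], 0.94), ([-1.67, -2.17], 0.89)] raise mm [[10.5, 8.8], [9.6, 9.6]]
[[ 89  75  53  41  36  46  47]
 [100  83  62  47  44  60  60]
 [109  90  65  45  49  67  82]
 [121  95  62  42  42  61  84]
 [110  84  51  38  38  56  79]
 [ 99  68  49  30  48  69  89]
 [ 93  77  58  49  72  88 105]
 [ 96  91  83  83  92 104 110]
 [101  99  94  99  97 103 111]
 [114 106 106  99  97 107 127]
 [148 137 133 115 109 128 157]]
[0.0053, -0.0001, -0.0021] [0.001, -0.0378, -0.0011] n>= 0.2
[0.0064, -0.0001, -0.0083] [0.001, -0.0901, -0.0012] n>= 0.5
```

The load is off the bar: wrist force shows only the bar's weight, and the base holds its height while the hand moves. It is on its stand, so I'll draw the bar out along its own axis.

```bash
python3 shift.py '-0.004 0 -0.0005 0 0 0;-0.01 0 -0.0005 0 0 0;-0.018 0 -0.0005 0 0 0;-0.026 0 -0.0005 0 0 0;-0.034 0 -0.0005 0 0 0;-0.034 0 -0.0005 0 0 0' | grep -E '^t|pos|wrist'
python3 shift.py '-0.01 0 0 0 0 0;-0.02 0 -0.002 0 0 0;-0.03 0 -0.008 0 0 0;-0.045 0 -0.02 0 0 0;-0.06 0 -0.05 0 0 0;-0.07 0 -0.08 0 0 0;-0.07 0 -0.08 0 0 0' | grep -E '^t|pos|wrist'
python3 - <<'E'
from bar import *
rise('scene17')
grab('wrist','w10');grab('top','top17')
print(match('top0','top17',(100,150,128,195)),match('top0','top17',(268,200,300,232)),match('top0','top17',(208,195,242,228)))
o=ctrl.get_obs();print(o['joints'].round(2))
E
```

```text
t: 31.32
tcp_pos: [0.5341, -0.0437, 0.0828]
tcp_rot: [0.102, 0.619, 0.775, -0.08]
wrist_force: [1.3, 0.1, -3.1]
t: 32.2
tcp_pos: [0.5463, -0.09, 0.1808]
tcp_rot: [0.104, 0.619, 0.775, -0.077]
wrist_force: [-0.0, 0.4, -4.9]
scene17 [([-1.83, -2.0], 0.93), ([-1.67, -2.17], 0.89)] raise mm [[10.5, 8.8], [9.6, 9.6]]
([-4.5, 0.83], 0.94) ([-0.33, -0.33], 0.87) ([0.0, 0.0], 0.92)
[-0.33  0.52  0.46  1.86  0.03  0.73  0.27]
```

Run:
```python
from bar import *
rows(([.447,-.305,.12],Rt(-9)),([.447,-.305,.012],Rt(-9)))
```

```text
[-0.1693, -0.142, 0.1031] [0.0484, 0.2542, 0.3797] n>= 3.9
[-0.1418, -0.1419, 0.2076] [0.0484, 0.2542, 0.3797] n>= 4.6
```

```bash
python3 shift.py '-0.03 -0.02 -0.01 0 0.03 0.04;-0.06 -0.04 0.0 0.01 0.06 0.1;-0.085 -0.065 0.02 0.02 0.11 0.17;-0.115 -0.09 0.04 0.03 0.16 0.24;-0.14 -0.115 0.065 0.04 0.21 0.31;-0.169 -0.142 0.103 0.048 0.254 0.38;-0.169 -0.142 0.103 0.048 0.254 0.38;-0.16 -0.142 0.135 0.048 0.254 0.38;-0.15 -0.142 0.17 0.048 0.254 0.38;-0.145 -0.142 0.195 0.048 0.254 0.38;-0.142 -0.142 0.2076 0.048 0.254 0.38;-0.142 -0.142 0.2076 0.048 0.254 0.38' | grep -E '^t|pos|rot|wrist'
python3 shift.py '0 0 0.004 0 0 0;0 0 0.004 0 0 0' | grep -E '^t|pos|wrist'
python3 shift.py '0 0 0.003 0 0 0;0 0 0.003 0 0 0' | grep -E '^t|pos|wrist'
```

```text
t: 33.85
tcp_pos: [0.4481, -0.3048, 0.012]
tcp_rot: [0.0, 0.76, 0.65, 0.001]
wrist_force: [-0.5, 0.0, -4.5]
t: 34.1
tcp_pos: [0.4489, -0.3058, 0.0096]
tcp_rot: [0.002, 0.76, 0.649, 0.001]
wrist_force: [-0.5, -0.6, -4.6]
t: 34.35
tcp_pos: [0.4486, -0.3056, 0.0061]
tcp_rot: [0.001, 0.76, 0.649, 0.001]
wrist_force: [-0.4, 0.2, -4.7]
```

```bash
python3 shift.py '0 0 0.002 0 0 0;0 0 0.003 0 0 0;0 0 0.003 0 0 0' | grep -E '^t|pos|wrist'
python3 shift.py '0 0 0.0005 0 0 0;0 0 0.0005 0 0 0' | grep -E '^t|pos|wrist'
```

```text
t: 34.72
tcp_pos: [0.4485, -0.3056, 0.0028]
tcp_rot: [0.001, 0.761, 0.649, 0.001]
wrist_force: [-1.0, 0.6, -2.7]
t: 34.98
tcp_pos: [0.4485, -0.3057, 0.0025]
tcp_rot: [0.001, 0.761, 0.649, 0.001]
wrist_force: [0.3, -0.1, -3.8]
```

Contact is close, so I'll release gently and rise.

```bash
python3 shift.py '0 0 0 0 0 0;0 0 0 0 0 0;0 0 0 0 0 0' 0.4 | grep -E '^t|gap|wrist'
python3 shift.py '0 0 -0.02 0 0 0;0 0 -0.06 0 0 0;0 0 -0.11 0 0 0;0 0 -0.16 0 0 0;0 0 -0.2 0 0 0;0 0 -0.2 0 0 0' 0.6 | grep -E '^t|pos|gap|wrist'
python3 - <<'E'
from bar import *
rise('scene18'); grab('wrist','w11');grab('top','top18')
print('base',match('top0','top18',(100,150,128,195)),'mould',match('top0','top18',(268,200,300,232)),match('scene0','scene18',(228,196,262,234)),'follower',match('top0','top18',(208,195,242,228)),match('scene0','scene18',(208,168,244,198)))
print('w11 bar vs w6', [atz('w11',p,.01).round(3).tolist() for p in((256,192),)])
# bar lying flat: project expected bar outline in w11 and find bright/dark edges along it
im=cv2.cvtColor(cv2.imread('pics/w11.png'),6)
d=np.array([.156,.988]);e=np.array([.4285,-.4275])
for s in(-.006,.006,.02,.1,.2,.29): 
    p=[proj('w11',[*(e+d*s+np.array([d[1],-d[0]])*w),.01])[0] for w in(-.014,0,.014)]
    if all(0<q[1]<380 and 0<q[0]<510 for q in p):
        print(s,[im[int(round(q[1])),int(round(q[0]))] for q in p],p[1].round(0).tolist())
E
```

```text
t: 35.35
tcp_pos: [0.4489, -0.3058, 0.0028]
tcp_rot: [0.002, 0.761, 0.649, 0.001]
wrist_force: [-0.2, -0.2, 0.4]
finger_gap: 0.393
t: 36.1
tcp_pos: [0.4495, -0.3069, 0.206]
tcp_rot: [0.005, 0.761, 0.649, 0.002]
wrist_force: [-0.3, 0.3, -0.9]
finger_gap: 0.598
scene18 [([-1.83, -2.0], 0.94), ([-1.67, -2.17], 0.9)] raise mm [[10.5, 8.8], [9.6, 9.6]]
base ([-4.5, 0.83], 0.94) mould ([-0.83, 8.0], 0.4) ([0.0, 0.0], 1.0) follower ([-0.17, -0.17], 0.53) ([0.0, 0.0], 0.97)
w11 bar vs w6 [[0.44, -0.337, 0.01]]
-0.006 [np.uint8(169), np.uint8(168), np.uint8(167)] [258.0, 252.0]
0.006 [np.uint8(168), np.uint8(113), np.uint8(167)] [258.0, 245.0]
0.02 [np.uint8(165), np.uint8(139), np.uint8(167)] [258.0, 237.0]
0.1 [np.uint8(217), np.uint8(206), np.uint8(217)] [258.0, 186.0]
0.2 [np.uint8(217), np.uint8(215), np.uint8(218)] [258.0, 112.0]
0.29 [np.uint8(217), np.uint8(217), np.uint8(217)] [258.0, 34.0]
```

```bash
python3 -c "
from workcell import ctrl, optics
print(ctrl.finish_job())"
```

```text
the job is handed in; nothing more can be done
None
```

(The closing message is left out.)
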